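# Unlock, load and lock the bottle shaker

### The arm

A 7-joint arm with a two-finger parallel gripper is mounted at the origin on the work surface. World frame = base frame: x ahead of the robot, y to its left, z up, the work surface at z = 0. Lengths are in m, angles in rad, forces in N, time in s.
With the tool pointing down it reaches from about 0.4 to 0.85 m from the base axis. Payload 10.4 kg.
Tool frame: the origin (TCP) lies between the finger pads; the fingertips stand 11 mm ahead of it and the grasp point (between the pads) lies 8 mm behind it (tip_reach is the distance from the TCP to the fingertips, in m); z points along the fingers, y is the line along which they close (so a half turn about z gives the same grasp; the last joint's range is limited). The gripper opens to 85 mm and grips with 20 to 120 N. Pads are 22 mm wide; open, the fingers measure 114 mm over their backs; the gripper's body (76 mm by 85 mm) begins 54 mm behind the grasp point. The pads swing forward as they close: fully open they stand 13 mm farther back than shut.
Start: joints at [1.292, 0.332, -0.065, 1.46, 0.022, 1.35, -0.088], TCP at [0.158, -0.605, 0.242] pointing down, gripper open.
Joint ranges: [-2.6, 2.6], [-0.5, 2.12], [-1.47, 1.34], [0.16, 2.42], [-1.27, 4.41], [0.06, 2.06], [-2.6, 2.6]. Speed limits (rad/s): [2.22, 2.22, 2.79, 2.79, 3.14, 3.14, 3.14].

### API

Orientations are given as a unit quaternion [x, y, z, w].
In Python, from workcell import * gives the robot as it stands.
- The arm moves only by the shell command python3 -m inch 'ROWS' [OPENING] [FORCE]. ROWS is JSON, a list of rows, each an object with "slide": the shift along the world's x, y, z in m, a list of three; "yaw": the turn about the world's z in rad. A call has 1 to 20 rows; each row is the pose to reach, as a shift and turn from the pose commanded when the call began; what a row does not reach only later rows make up. A row lasts 1/12 s, in which the tool goes at most 41.7 mm and 7.16 degrees, less where a joint would pass 70% of its speed; a pose out of reach is approached as far as the arm can. A call with a gripper value outside its range is refused whole. OPENING is the closure in counts, from 0 (fully open) to 255 (shut), set as the call begins (- or left out, the last holds). The fingers move at their own pace and stop on an object; FORCE is the grip in N (left out, the last holds). Time passes only in rows, so rows that repeat a pose let the fingers close. It gives the time, the measured TCP pose, the force, the opening and the grip force at its end, in the units of the state.
- get_obs(): the state, without advancing time (a new reading comes with each control period).
- camera(name): name is "scene" or "top" or "wrist"; returns a dict with "frame" (420x560x3 uint8, red, green, blue), "fx", "fy", "cx", "cy" (pixels), "extrinsics" (4x4, takes a point from world to camera coordinates). Camera axes: x right, y down, z forward; pixel columns grow to the right and rows downward; lengths in m; the calibration is good to about 2 mm. A picture is of the moment at which its call begins. There is no depth.
- hand_in(): hands the job in; it is judged then, once.
The state is a dict: "clock": time; "joint_pos": joint angles; "joint_velocities": joint speeds; "tau": joint torques, N m; "position": TCP position; "ee_rot": TCP orientation; "ft_force": force on the tool from outside, world axes, zero at the start; "torque": the same for the moment, N m; "grip_width": opening from 0.0 (shut) to 1.0 (fully open); "grasp_force": force on a finger pad.
Only numpy, scipy, OpenCV 4.12 (cv2) and the standard library are available. Lean on these libraries where they do the work, as an engineer would, in place of code of your own. Each camera call takes 0.05 s, during which the arm holds its last target. There are 200 camera calls.

### The job

The shaker's jaw is locked: draw the locking rod out of its four lugs and lay it in its grey stand, and slide the jaw fully open towards the robot. Then stand every small capped amber bottle upright in the bottle bay behind the jaw, setting them down rather than dropping them. Last, slide the jaw fully home so that the four holes line up again, push the rod from the left (as seen from the robot) through all four until its grip stops against the first lug, and leave the other things on the bench where they are.

Things in the scene. Friction and masses are not known exactly. Their poses are not given: they have to be found in the camera images.
- shaker: white bench shaker, fixed, 240 x 240 mm; origin at the centre of its underside; x axis away from the robot, y to the left seen from the robot, z up. Flat aluminium deck, top at z = 70 mm. The bottle bay lies at the back of the deck, a sliding jaw in front of it, and two fixed aluminium lugs (upright plates with a hole) stand left and right of the jaw
- bay (a point): middle of the bottle bay's floor (dark mat flush with the deck); axes as the shaker's. From here the back wall is at x = +34 mm (55 mm high), the two side walls at y = +-106 mm (55 mm high, from x = -21 to +39 mm), and the rear face of the jaw's crossbar at x = -34 mm with the jaw home, -79 mm with it open; the jaw pushes bottles back before it
- hole_left (a point): centre of the 15 mm round hole in the left fixed lug, on its outer (left) face: the rod enters here, moving along the shaker's -y; axes as the shaker's, 40 mm above the deck. Lug 12 mm thick along y, 34 mm wide along x, top 24 mm above this point. All four holes are on one line, 172 mm long, when the jaw is home
- hole_right (a point): centre of the 15 mm hole in the right fixed lug, on its outer (right) face, where the rod's tip comes out; axes as the shaker's. Lug as the left one
- jaw (a joint): travel (m) of the sliding jaw along the shaker's x: 0 fully open (towards the robot), 0.045 home against its stop. Starts home, stays where it is left, about 3 N to slide. Jaw: steel plate with a crossbar (200 mm along y, 12 mm thick, 4 to 55 mm above the deck), two lugs in front of it, 12 mm thick, at y = +-40 mm, with 15 mm holes, and a push post
- jaw_hole (a point): centre of the 15 mm hole in the jaw's left lug, on its left face; axes as the shaker's. With the jaw home it lies on the line from hole_left to hole_right, 40 mm beyond hole_left; the right lug's hole is on the same line
- jaw_post (a point): centre of the top of the black push post at the jaw's front, which moves with the jaw; axes as the shaker's. The post is 14 mm thick along x, 30 mm wide along y, reaches 74 mm down from here; its top is 81 mm above the deck. Pinch or push it along the shaker's x to slide the jaw
- rod: locking rod: black square grip 18 x 18 mm, 60 mm long, then a steel shaft 10 mm diameter, 195 mm long, tapered over its last 12 mm; 90 g. Origin at the centre of the grip; y axis along the rod, the shaft points to -y (shoulder at y = -30 mm, tip at y = -225 mm). Starts level in all four lugs, its grip on the left, shoulder 1 to 12 mm off the left lug, z up
- rod_tip (a point): tip of the rod's shaft, on its axis; axes as the rod's
- rod_shoulder (a point): where the shaft meets the grip, on the axis; axes as the rod's
- rod_stand: grey rod stand, fixed, base 50 x 170 x 8 mm; origin at the centre of its underside, y along the resting rod. A seat 12 mm wide (x), y = 43 to 77 mm, top 41 mm, carries the grip; a fork with a 16 mm wide slot at y = -70 mm (30 mm wide, floor 45, prongs 55 mm high) carries the shaft. A rod laid in it has its origin at y = 60, z = 50 mm, the shaft towards -y. Fingers can straddle the seat
- bottle1: small capped amber glass bottle, standing upright: body 56 mm diameter up to 66 mm, white screw cap 34 mm diameter from 86 to 110 mm above its underside (total height 110 mm), about 150 g; all such bottles are alike. Origin at the centre of its underside, z up. 2 or 3 of the four are present; an absent one reads None
- bottle2: small capped amber glass bottle, standing upright: body 56 mm diameter up to 66 mm, white screw cap 34 mm diameter from 86 to 110 mm above its underside (total height 110 mm), about 150 g; all such bottles are alike. Origin at the centre of its underside, z up. 2 or 3 of the four are present; an absent one reads None
- bottle3: small capped amber glass bottle, standing upright: body 56 mm diameter up to 66 mm, white screw cap 34 mm diameter from 86 to 110 mm above its underside (total height 110 mm), about 150 g; all such bottles are alike. Origin at the centre of its underside, z up. 2 or 3 of the four are present; an absent one reads None
- bottle4: small capped amber glass bottle, standing upright: body 56 mm diameter up to 66 mm, white screw cap 34 mm diameter from 86 to 110 mm above its underside (total height 110 mm), about 150 g; all such bottles are alike. Origin at the centre of its underside, z up. 2 or 3 of the four are present; an absent one reads None
- tube_rack: red tube rack, 90 x 220 x 45 mm plus caps, loose bystander
- tip_box: grey and clear pipette tip box, 85 x 125 x 78 mm, loose bystander
- beaker: empty glass beaker without handle, rim radius 34 mm, 85 mm tall, loose bystander
- wash_bottle: big white wash bottle, 80 mm diameter, 180 mm tall, loose bystander, not to be loaded
- marker: blue marker pen, 14 mm diameter, 130 mm long, lying, loose bystander
- spare_cap: spare white cap lying flat without a bottle, 32 mm diameter, 18 mm high, loose bystander
- timer: flat white timer, 60 x 75 x 22 mm, loose bystander
There are look-alikes about, which are no part of the job. What is shaped like the bottle3 but green is not meant.

How it is judged:
On the way, in this order (a step that is already met when the one before it is completed fails the run):
1. the rod lies released in its stand and the jaw is fully open (within 6 mm) (x of rod in the frame of rod_stand between -0.01 and 0.01 m and y of rod in the frame of rod_stand between 0.03 and 0.09 m and z of rod in the frame of rod_stand between 0.043 and 0.057 m and angle between the y axis of rod and the y axis of rod_stand, either way round below 0.08 rad and contact force between rod and the fingers below 0.05 N and value of joint jaw below 0.006 m), for 0.2 s.
2. every bottle stands upright and released in the bottle bay on the deck (x of bottle1 in the frame of shaker between 0.025 and 0.095 m and y of bottle1 in the frame of shaker between -0.105 and 0.105 m and z of bottle1 in the frame of shaker between 0.064 and 0.077 m and angle between each of bottle1, bottle2, bottle3, bottle4's own z axis and vertical below 0.12 rad and linear speed of each of bottle1, bottle2, bottle3, bottle4 below 0.05 m/s and x of bottle2 in the frame of shaker between 0.025 and 0.095 m and y of bottle2 in the frame of shaker between -0.105 and 0.105 m and z of bottle2 in the frame of shaker between 0.064 and 0.077 m and x of bottle3 in the frame of shaker between 0.025 and 0.095 m and y of bottle3 in the frame of shaker between -0.105 and 0.105 m and z of bottle3 in the frame of shaker between 0.064 and 0.077 m and x of bottle4 in the frame of shaker between 0.025 and 0.095 m and y of bottle4 in the frame of shaker between -0.105 and 0.105 m and z of bottle4 in the frame of shaker between 0.064 and 0.077 m and contact force between each of bottle1, bottle2, bottle3, bottle4 and the fingers below 0.05 N), for 0.2 s.
3. the jaw is home and the rod is through all four lugs with its grip against the first (value of joint jaw above 0.04 m and y of rod_tip in the frame of shaker below -0.095 m and y of rod_shoulder in the frame of shaker below 0.093 m and x of rod_tip in the frame of shaker between -0.042 and -0.028 m and z of rod_tip in the frame of shaker between 0.102 and 0.118 m and angle between the y axis of rod and the y axis of shaker, either way round below 0.06 rad), for 0.2 s.
At the end, for the whole second after the job is handed in: Every bottle stands in the bay on the deck (tilt under 0.12 rad, centre at x = 25 to 95 mm, within 105 mm of the middle); the jaw is home within 5 mm; the rod lies in all four lugs (within 0.06 rad of their line), its tip past the last, its shoulder within 7 mm of the first (all of step 3 and x of bottle1 in the frame of shaker between 0.025 and 0.095 m and y of bottle1 in the frame of shaker between -0.105 and 0.105 m and z of bottle1 in the frame of shaker between 0.064 and 0.077 m and angle between each of bottle1, bottle2, bottle3, bottle4's own z axis and vertical below 0.12 rad and linear speed of each of bottle1, bottle2, bottle3, bottle4 below 0.05 m/s and x of bottle2 in the frame of shaker between 0.025 and 0.095 m and y of bottle2 in the frame of shaker between -0.105 and 0.105 m and z of bottle2 in the frame of shaker between 0.064 and 0.077 m and x of bottle3 in the frame of shaker between 0.025 and 0.095 m and y of bottle3 in the frame of shaker between -0.105 and 0.105 m and z of bottle3 in the frame of shaker between 0.064 and 0.077 m and x of bottle4 in the frame of shaker between 0.025 and 0.095 m and y of bottle4 in the frame of shaker between -0.105 and 0.105 m and z of bottle4 in the frame of shaker between 0.064 and 0.077 m); the robot touches nothing.
It fails at once if a bottle is let go in the air, 35 mm or more above the deck ((height (world z) of bottle1 above 0.105 m and contact force between bottle1 and anything else below 0.001 N) or (height (world z) of bottle2 above 0.105 m and contact force between bottle2 and anything else below 0.001 N) or (height (world z) of bottle3 above 0.105 m and contact force between bottle3 and anything else below 0.001 N) or (height (world z) of bottle4 above 0.105 m and contact force between bottle4 and anything else below 0.001 N)).
It fails at once if a bystander is moved by more than 5 cm (distance of any of tube_rack, tip_box, beaker, wash_bottle, marker, spare_cap, timer from where it was at the start of the episode above 0.05 m).
Of bottle1, bottle2, bottle3, bottle4 only 2 to 3 are there at a start; the rules pass over those that are not, and their reading is None.
At some moment in a run one of bottle1, bottle2, bottle3, bottle4 may be knocked a few centimetres aside while the robot is not near it.
It also fails if it takes over 200 s, if anything falls off the work surface, if the arm or the gripper's body presses on something with over 40 N, if the wrist force passes 120 N, or if a joint passes its speed limit or range.

## Working session

There is one attempt and no reset: what is moved stays moved. The work goes in short steps, Python scripts to look and compute and a shell command to move; the robot and the scene stay as the last step left them, time stands still between calls to the robot, and variables do not carry over. Pictures are saved under pics/ and viewed, at most 14 in all, crops included, and the job is handed in when it is done.

```bash
mkdir -p pics; ls
python3 - <<'E'
from workcell import *
import cv2,json,numpy as np
o=get_obs(); print({k:np.round(v,3).tolist() for k,v in o.items()})
for n in ("scene","top"):
    c=camera(n); cv2.imwrite(f"pics/{n}0.png",c["frame"][:,:,::-1]); print(n,c["fx"],c["fy"],c["cx"],c["cy"],np.round(c["extrinsics"],4).tolist())
E
```

```text
pics
{'clock': 0.0, 'joint_pos': [1.292, 0.333, -0.065, 1.461, 0.022, 1.35, -0.089], 'joint_velocities': [0.001, 0.002, -0.001, 0.002, 0.0, 0.0, 0.0], 'tau': [-0.001, -62.547, 0.049, -39.161, 0.016, 0.01, -0.0], 'position': [0.158, -0.604, 0.242], 'ee_rot': [0.992, 0.128, -0.0, -0.001], 'ft_force': [-0.729, 0.205, -0.072], 'torque': [0.028, -0.018, -0.02], 'grasp_force': 0.0, 'grip_width': 1.003}
scene 486.47510987738445 486.47510987738445 282.4575878582514 204.34419343416204 [[-0.0196, 0.9998, 0.0083, 0.0055], [0.822, 0.0209, -0.5691, -0.4089], [-0.5691, -0.0043, -0.8222, 1.698], [0.0, 0.0, 0.0, 1.0]]
top 460.519775682827 460.519775682827 278.4723529533774 204.51897523536553 [[0.005, -0.9998, 0.017, -0.0326], [-0.9803, -0.0083, -0.1975, 0.5634], [0.1976, -0.0157, -0.9802, 1.3455], [0.0, 0.0, 0.0, 1.0]]
```

View pics/scene0.png

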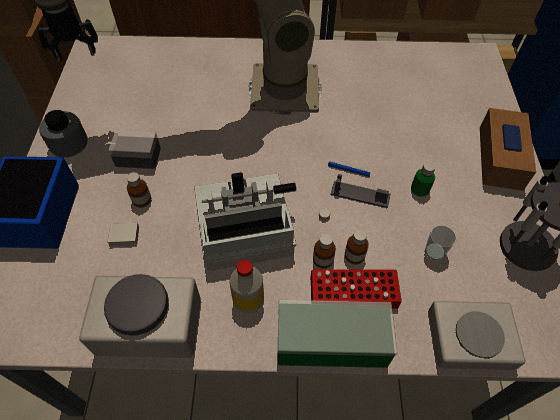

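View pics/top0.png

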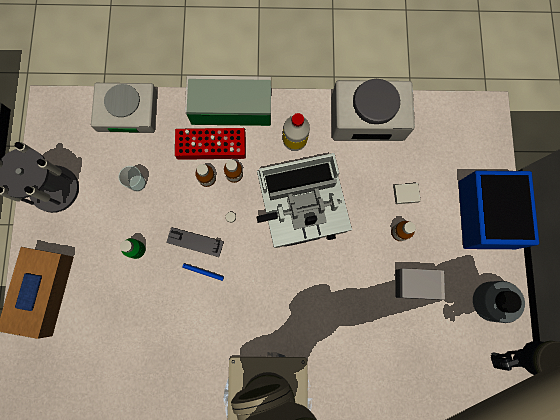

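```bash
cat > h.py <<'E'
from workcell import *
import cv2,numpy as np
def ray(c,u,v):
    E=c["extrinsics"];R=E[:3,:3];o=-R.T@E[:3,3]
    d=R.T@np.array([(u-c["cx"])/c["fx"],(v-c["cy"])/c["fy"],1]);return o,d/np.linalg.norm(d)
def plane(c,u,v,z):
    o,d=ray(c,u,v);return o+d*(z-o[2])/d[2]
def proj(c,p):
    E=c["extrinsics"];q=E[:3,:3]@np.asarray(p)+E[:3,3];return np.array([c["fx"]*q[0]/q[2]+c["cx"],c["fy"]*q[1]/q[2]+c["cy"]])
def tri(*obs):
    A=np.zeros((3,3));b=np.zeros(3)
    for c,u,v in obs:
        o,d=ray(c,u,v);M=np.eye(3)-np.outer(d,d);A+=M;b+=M@o
    return np.linalg.solve(A,b)
def crop(c,x0,y0,x1,y1,s,name):
    f=c["frame"][y0:y1,x0:x1,::-1];cv2.imwrite("pics/"+name,cv2.resize(f,None,fx=s,fy=s,interpolation=cv2.INTER_CUBIC))
E
python3 - <<'E'
from h import *
c=camera("top");crop(c,160,145,420,265,3,"t1.png");s=camera("scene");crop(s,110,155,400,275,2.7,"s1.png")
E
```

```text
(no output)
```

View pics/t1.png

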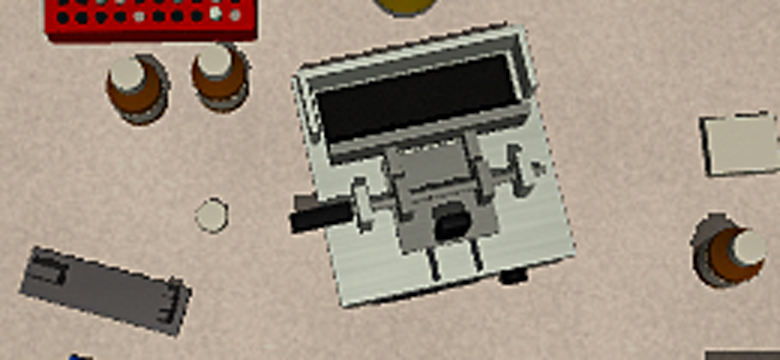

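View pics/s1.png

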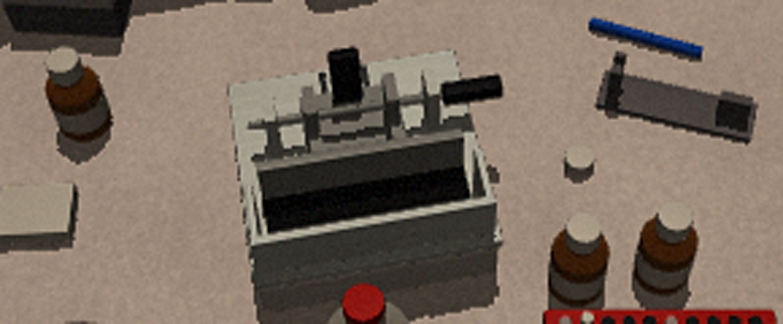

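Run:
```python
from h import *
c=camera("top");s=camera("scene")
def ct(x,y):return 160+x/3-.33,145+y/3-.33
def cs(x,y):return 110+x/2.7-.3,155+y/2.7-.3
P=lambda n,p:print(n,np.round(p,4))
for n,a,b in (("b1",(127,73),(675,217)),("b2",(214,60),(584,227)),("b3",(748,247),(66,62))):
    P(n,plane(c,*ct(*a),.11));P(n+"s",plane(s,*cs(*b),.11))
fl,fr=plane(c,*ct(343,305),.07),plane(c,*ct(575,252),.07);P("deckfl",fl);P("fr",fr)
P("fl s",plane(s,*cs(455,52),.07));P("fr s",plane(s,*cs(231,85),.07))
P("tip",plane(c,*ct(545,170),.11));P("tip s",plane(s,*cs(250,125),.11))
P("gripend s",plane(s,*cs(500,88),.11));P("grip sh s",plane(s,*cs(441,93),.11))
P("post",plane(c,*ct(452,205),.151));P("post s",plane(s,*cs(344,52),.151))
P("tri tip",tri((c,*ct(545,170)),(s,*cs(250,125))))
# grip mask in top
f=cv2.cvtColor(c["frame"],cv2.COLOR_RGB2GRAY)
def blob(cam,g,x0,y0,x1,y1,t,z,n):
    m=(g[y0:y1,x0:x1]<t).astype(np.uint8);k,l,st,ce=cv2.connectedComponentsWithStats(m)
    i=1+np.argmax(st[1:,4]);q=np.argwhere(l==i)[:,::-1].astype(np.float32)+[x0,y0]
    r=cv2.minAreaRect(q.astype(np.float32));bx=[plane(cam,*p,z) for p in cv2.boxPoints(r)]
    P(n+f" n={st[i,4]} c={q.mean(0)}",plane(cam,*q.mean(0),z));P("box",np.array(bx)[:,:2].tolist())
blob(c,f,252,205,282,226,45,.117,"grip")
g=cv2.cvtColor(s["frame"],cv2.COLOR_RGB2GRAY)
blob(s,g,270,178,300,200,45,.117,"grip s")
blob(c,f,165,224,226,260,95,.02,"stand")
# fork/seat points
P("seat",plane(c,*ct(46,271),.041));P("fork",plane(c,*ct(172,301),.05))
P("seat s",plane(s,*cs(737,107),.041));P("fork s",plane(s,*cs(617,80),.05))
```

```text
b1 [0.6582 0.1992 0.11  ]
b1s [0.6629 0.2018 0.11  ]
b2 [0.6724 0.1138 0.11  ]
b2s [0.6759 0.1163 0.11  ]
b3 [ 0.4892 -0.4083  0.11  ]
b3s [ 0.4952 -0.4015  0.11  ]
deckfl [ 0.4345 -0.016   0.07  ]
fr [ 0.489  -0.2469  0.07  ]
fl s [ 0.4405 -0.0095  0.07  ]
fr s [ 0.4901 -0.2407  0.07  ]
tip [ 0.5639 -0.2125  0.11  ]
tip s [ 0.5681 -0.2071  0.11  ]
gripend s [0.5166 0.0373 0.11  ]
grip sh s [ 0.5244 -0.0215  0.11  ]
post [ 0.5208 -0.1175  0.151 ]
post s [ 0.5072 -0.1167  0.151 ]
tri tip [ 0.5646 -0.2107  0.1053]
grip n=139 c=[266.71223022 216.72661871] [0.5151 0.006  0.117 ]
box [[ 0.5179  0.0369]
 [ 0.5314 -0.0206]
 [ 0.5122 -0.0249]
 [ 0.4988  0.0325]]
grip s n=172 c=[284.48255814 187.85465116] [0.5245 0.0092 0.117 ]
box [[ 0.5185 -0.0218]
 [ 0.5049  0.0361]
 [ 0.5304  0.0396]
 [ 0.5437 -0.0176]]
stand n=927 c=[195.09816613 241.51348436] [0.4531 0.2257 0.02  ]
box [[0.4499 0.3144]
 [0.5055 0.3023]
 [0.4616 0.1371]
 [0.4066 0.1505]]
seat [0.4699 0.2837 0.041 ]
fork [0.4395 0.1548 0.05  ]
seat s [0.4837 0.2896 0.041 ]
fork s [0.4581 0.1631 0.05  ]
```

```bash
python3 -m inch '[{"slide":[0,0,0.04],"yaw":0},{"slide":[0,0,0.08],"yaw":0},{"slide":[0.02,0.035,0.11],"yaw":0},{"slide":[0.04,0.07,0.13],"yaw":0},{"slide":[0.06,0.105,0.14],"yaw":0},{"slide":[0.08,0.14,0.14],"yaw":0},{"slide":[0.1,0.175,0.14],"yaw":0},{"slide":[0.12,0.21,0.14],"yaw":0},{"slide":[0.14,0.245,0.14],"yaw":0},{"slide":[0.16,0.28,0.14],"yaw":0},{"slide":[0.18,0.315,0.14],"yaw":0},{"slide":[0.2,0.35,0.14],"yaw":0},{"slide":[0.22,0.385,0.14],"yaw":0},{"slide":[0.24,0.42,0.14],"yaw":0},{"slide":[0.26,0.455,0.14],"yaw":0},{"slide":[0.28,0.49,0.14],"yaw":0},{"slide":[0.3,0.53,0.14],"yaw":0},{"slide":[0.3,0.53,0.14],"yaw":0},{"slide":[0.3,0.53,0.14],"yaw":0},{"slide":[0.3,0.53,0.14],"yaw":0}]'
python3 -c "
from h import *
c=camera('wrist');cv2.imwrite('pics/w1.png',c['frame'][:,:,::-1]);print(np.round(get_obs()['joint_pos'],3),np.round(c['extrinsics'],3),c['fx'])"
```

```text
clock: 1.97
position: [0.4581, -0.0749, 0.3823]
ee_rot: [0.992, 0.128, -0.0, 0.0]
ft_force: [0.3, -0.5, 0.0]
grip_width: 0.997
grasp_force: 0.0
[ 0.751 -0.038 -0.653  1.586 -0.023  1.586 -1.219] [[ 0.254 -0.967 -0.    -0.187]
 [-0.929 -0.244  0.278  0.332]
 [-0.269 -0.07  -0.961  0.631]
 [ 0.     0.     0.     1.   ]] 352.16189207022455
```

View pics/w1.png

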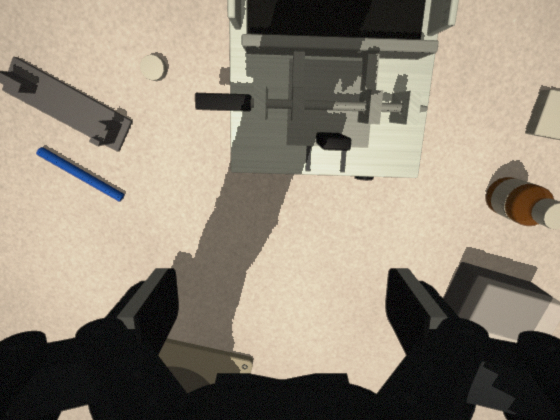

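```bash
cat >> h.py <<'E'
def blob(cam,x0,y0,x1,y1,t,z,rgbtest=None):
    f=cam["frame"];g=cv2.cvtColor(f,cv2.COLOR_RGB2GRAY)
    m=(g<t) if rgbtest is None else rgbtest(f.astype(int))
    m=m[y0:y1,x0:x1].astype(np.uint8);k,l,st,ce=cv2.connectedComponentsWithStats(m)
    i=1+np.argmax(st[1:,4]);q=(np.argwhere(l==i)[:,::-1]+[x0,y0]).astype(np.float32)
    d=np.linalg.svd(q-q.mean(0),full_matrices=False)[2][0]
    s=(q-q.mean(0))@d
    ends=[q[s<np.quantile(s,.02)].mean(0),q[s>np.quantile(s,.98)].mean(0)]
    w=[plane(cam,*(q.mean(0)+k*d*10),z) for k in(-1,1)];v=w[1]-w[0]
    return q.mean(0),plane(cam,*q.mean(0),z),np.degrees(np.arctan2(-v[0],v[1]))%180,[plane(cam,*e,z) for e in ends],len(q)
def show(n,r):print(n,"px",np.round(r[0],1),"pos",np.round(r[1],4),"yaw(y)",np.round(r[2],2),"ends",np.round(r[3],4).tolist(),r[4])
E
python3 - <<'E'
from h import *
c=camera("top");s=camera("scene");w=camera("wrist")
g=cv2.cvtColor(w["frame"],cv2.COLOR_RGB2GRAY);print(g[85:118,222].tolist());print(g[107,185:262].tolist());print(g[165:182,270].tolist(),g[165:182,400].tolist())
show("grip w",blob(w,185,88,265,115,45,.11))
show("grip t",blob(c,252,205,282,226,45,.11))
show("grip s",blob(s,270,178,300,200,45,.11))
show("post w",blob(w,312,126,355,155,40,.145))
show("stand w",blob(w,0,50,135,155,95,.02))
show("marker w",blob(w,30,130,140,210,0,.007,lambda f:(f[...,2]-f[...,0]>50)))
print("tip",tri((w,427,107.5),(c,341.3,201.3),(s,202.3,201)),plane(w,427,107.5,.11))
print("stand pts: fork near",plane(w,111,128,.05))
crop(w,0,40,150,160,5,"w1a.png")
crop(w,185,75,440,185,3,"w1b.png")
E
```

```text
[199, 207, 209, 207, 208, 204, 205, 191, 76, 27, 35, 38, 33, 35, 35, 39, 41, 40, 38, 38, 41, 44, 44, 45, 65, 138, 204, 209, 208, 209, 208, 207, 211]
[211, 213, 211, 209, 207, 208, 209, 211, 204, 112, 49, 42, 39, 38, 38, 42, 43, 43, 40, 39, 38, 40, 43, 39, 40, 44, 40, 40, 42, 43, 44, 44, 43, 42, 43, 43, 38, 44, 45, 42, 40, 43, 39, 46, 47, 45, 49, 41, 39, 42, 45, 47, 46, 45, 45, 47, 24, 17, 18, 9, 21, 14, 15, 11, 28, 73, 84, 86, 102, 106, 107, 107, 106, 105, 108, 107, 105]
[107, 105, 102, 106, 106, 103, 100, 97, 95, 97, 100, 101, 105, 104, 105, 103, 101] [206, 213, 213, 213, 212, 213, 216, 215, 213, 214, 212, 200, 210, 214, 214, 213, 212]
grip w px [221.6 100.6] pos [0.5169 0.0085 0.11  ] yaw(y) 13.31 ends [[0.5115, 0.037, 0.11], [0.5209, -0.0208, 0.11]] 780
grip t px [269.9 218.4] pos [ 0.5113 -0.0034  0.11  ] yaw(y) 172.01 ends [[0.4981, -0.0355, 0.11], [0.5123, 0.0343, 0.11]] 214
grip s px [283.7 187.9] pos [0.5194 0.0072 0.11  ] yaw(y) 12.45 ends [[0.514, 0.0376, 0.11], [0.5272, -0.0215, 0.11]] 186
post w px [331.6 138.7] pos [ 0.5094 -0.1144  0.145 ] yaw(y) 5.52 ends [[0.5083, -0.0972, 0.145], [0.509, -0.1321, 0.145]] 392
stand w px [53.8 95.7] pos [0.4649 0.2411 0.02  ] yaw(y) 165.46 ends [[0.4763, 0.3081, 0.02], [0.4309, 0.1451, 0.02]] 2330
marker w px [ 78.4 173.8] pos [0.363  0.2059 0.007 ] yaw(y) 162.18 ends [[0.3813, 0.2656, 0.007], [0.3432, 0.1432, 0.007]] 814
tip [ 0.56568604 -0.21099579  0.10730275] [ 0.56658137 -0.21161511  0.11      ]
stand pts: fork near [0.44709085 0.14884446 0.05      ]
```

View pics/w1a.png

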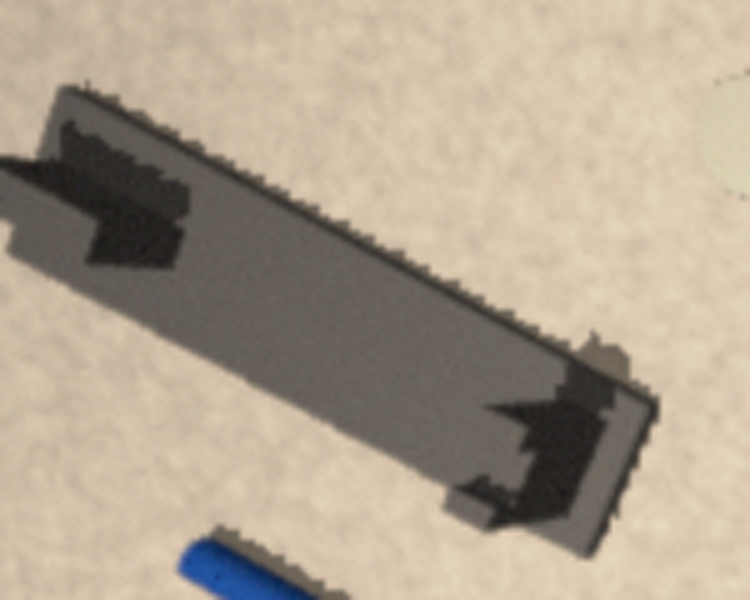

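View pics/w1b.png

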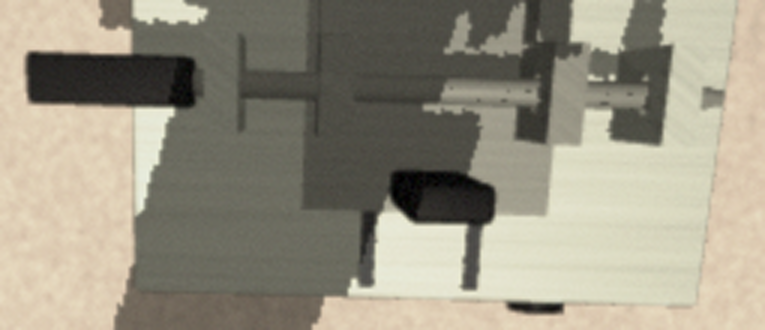

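```bash
python3 -m inch '[{"slide":[0.01,0.01,0],"yaw":0.12},{"slide":[0.02,0.02,0],"yaw":0.24},{"slide":[0.03,0.04,0],"yaw":0.36},{"slide":[0.04,0.06,0],"yaw":0.48},{"slide":[0.0584,0.0832,0],"yaw":0.6},{"slide":[0.0584,0.0832,0],"yaw":0.72},{"slide":[0.0584,0.0832,0],"yaw":0.84},{"slide":[0.0584,0.0832,0],"yaw":0.96},{"slide":[0.0584,0.0832,0],"yaw":1.08},{"slide":[0.0584,0.0832,0],"yaw":1.2},{"slide":[0.0584,0.0832,-0.03],"yaw":1.32},{"slide":[0.0584,0.0832,-0.06],"yaw":1.44},{"slide":[0.0584,0.0832,-0.1],"yaw":1.536},{"slide":[0.0584,0.0832,-0.13],"yaw":1.536},{"slide":[0.0584,0.0832,-0.13],"yaw":1.536},{"slide":[0.0584,0.0832,-0.13],"yaw":1.536},{"slide":[0.0584,0.0832,-0.13],"yaw":1.536}]' 80
python3 -c "
from h import *
o=get_obs();print(np.round(o['joint_pos'],3),o['position'],o['ee_rot'])
c=camera('wrist');cv2.imwrite('pics/w2.png',c['frame'][:,:,::-1])"
```

```text
clock: 3.58
position: [0.5174, 0.0083, 0.2544]
ee_rot: [0.625, 0.78, 0.001, 0.001]
ft_force: [0.3, -0.4, 0.1]
grip_width: 0.685
grasp_force: 0.0
[ 0.661  0.165 -0.838  1.691  0.126  1.339  0.021] [0.51741034 0.00825776 0.25441154] [6.25350011e-01 7.80343595e-01 6.92863704e-04 8.70434593e-04]
```

View pics/w2.png

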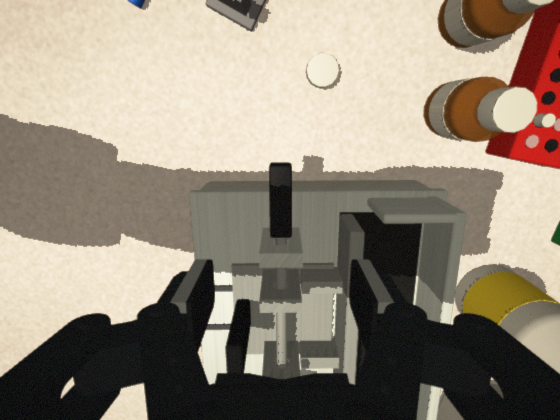

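```bash
python3 -c "
from h import *
w=camera('wrist')
show('grip',blob(w,262,155,300,240,45,.11))"
python3 -m inch '[{"slide":[0,0,-0.03],"yaw":0},{"slide":[0,0,-0.06],"yaw":0},{"slide":[0,0,-0.09],"yaw":0},{"slide":[0,0,-0.12],"yaw":0},{"slide":[0,0,-0.14],"yaw":0},{"slide":[0,0,-0.15],"yaw":0},{"slide":[0,0,-0.15],"yaw":0},{"slide":[0,0,-0.15],"yaw":0},{"slide":[0,0,-0.15],"yaw":0}]'
```

```text
grip px [280.3 202.5] pos [0.517  0.0069 0.11  ] yaw(y) 10.82 ends [[0.5109, 0.0376, 0.11], [0.5215, -0.0218, 0.11]] 1417
clock: 4.43
position: [0.5179, 0.0086, 0.1042]
ee_rot: [0.625, 0.781, 0.001, 0.001]
ft_force: [-0.3, -0.2, 0.5]
grip_width: 0.685
grasp_force: 0.0
```

```bash
python3 -m inch '[{"slide":[0,0,0],"yaw":0},{"slide":[0,0,0],"yaw":0},{"slide":[0,0,0],"yaw":0},{"slide":[0,0,0],"yaw":0},{"slide":[0,0,0],"yaw":0},{"slide":[0,0,0],"yaw":0},{"slide":[0,0,0],"yaw":0},{"slide":[0,0,0],"yaw":0},{"slide":[0,0,0],"yaw":0},{"slide":[0,0,0],"yaw":0}]' 255 60
```

```text
clock: 5.27
position: [0.5169, 0.0085, 0.1028]
ee_rot: [0.625, 0.781, 0.0, 0.0]
ft_force: [-0.2, -0.4, 5.6]
grip_width: 0.194
grasp_force: 59.5
```

```bash
python3 -m inch '[{"slide":[0,0,0.001],"yaw":0},{"slide":[-0.0022,0.00976,0.002],"yaw":0},{"slide":[-0.0044,0.0195,0.002],"yaw":0},{"slide":[-0.0088,0.039,0.002],"yaw":0},{"slide":[-0.0132,0.0585,0.002],"yaw":0},{"slide":[-0.0176,0.078,0.002],"yaw":0},{"slide":[-0.022,0.0976,0.002],"yaw":0},{"slide":[-0.0264,0.117,0.002],"yaw":0},{"slide":[-0.0308,0.1366,0.002],"yaw":0},{"slide":[-0.0352,0.156,0.002],"yaw":0},{"slide":[-0.0396,0.1756,0.002],"yaw":0},{"slide":[-0.044,0.195,0.002],"yaw":0},{"slide":[-0.0484,0.2146,0.002],"yaw":0},{"slide":[-0.0506,0.2244,0.002],"yaw":0},{"slide":[-0.0506,0.2244,0.002],"yaw":0},{"slide":[-0.0506,0.2244,0.002],"yaw":0}]'
python3 -c "
from h import *
w=camera('wrist');cv2.imwrite('pics/w3.png',w['frame'][:,:,::-1])"
```

```text
clock: 6.6
position: [0.4655, 0.2331, 0.1041]
ee_rot: [0.624, 0.781, -0.0, -0.0]
ft_force: [0.3, -1.7, -0.6]
grip_width: 0.2
grasp_force: 58.6
```

View pics/w3.png

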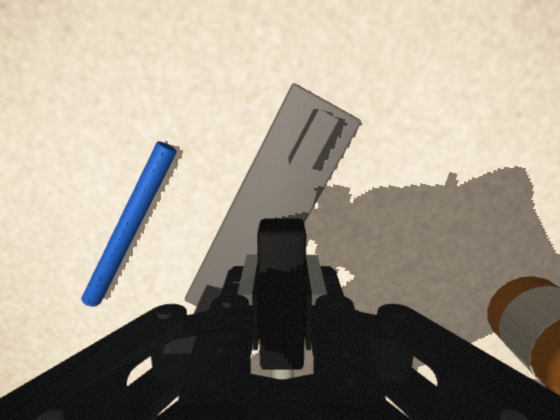

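Run:
```python
from h import *
w=camera("wrist");c=camera("top");s=camera("scene")
E=np.array([[0.254,-0.967,0,-0.187],[-0.929,-0.244,0.278,0.332],[-0.269,-0.07,-0.961,0.631],[0,0,0,1]]);w1=dict(w);w1["extrinsics"]=E
P=lambda n,p:print(n,np.round(p,4))
for n,u,v in(("far+y-x?",295,84),("+y+x",360,123),("-x side low",187,299)):P("w3 "+n,plane(w,u,v,.008))
P("w3 seat ends",[plane(w,317,110,.041),plane(w,345,122,.041),plane(w,291,162,.041),plane(w,315,168,.041)])
for n,u,v in(("+x+y",13.2,57.8),("+x-y",131.2,120.4),("-x-y",118,151)):P("w1 "+n,plane(w1,u,v,.008))
f=cv2.cvtColor(w["frame"],cv2.COLOR_RGB2GRAY)
for n,cam,b in (("t",c,(165,224,226,260)),("s",s,(330,170,395,212))):
    g=cv2.cvtColor(cam["frame"],cv2.COLOR_RGB2GRAY)
    print(n,[g[b[1]:b[3],b[0]:b[2]].min(),np.median(g[b[1]:b[3],b[0]:b[2]])]);show(n,blob(cam,*b,95,.02))
crop(w,180,75,380,225,4,"w3a.png")
```

```text
w3 far+y-x? [0.4546 0.3179 0.008 ]
w3 +y+x [0.4996 0.3045 0.008 ]
w3 -x side low [0.412  0.1577 0.008 ]
w3 seat ends [[0.4682 0.3056 0.041 ]
 [0.4844 0.3029 0.041 ]
 [0.461  0.2756 0.041 ]
 [0.4748 0.2753 0.041 ]]
w1 +x+y [0.4975 0.306  0.008 ]
w1 +x-y [0.457  0.1431 0.008 ]
w1 -x-y [0.41   0.1554 0.008 ]
t [np.uint8(20), np.float64(104.0)]
t px [209.8 238.2] pos [0.4638 0.1812 0.02  ] yaw(y) 134.77 ends [[0.5051, 0.2505, 0.02], [0.4043, 0.1369, 0.02]] 747
s [np.uint8(0), np.float64(74.0)]
s px [359.2 191.3] pos [0.4593 0.2271 0.02  ] yaw(y) 174.19 ends [[0.4563, 0.1453, 0.02], [0.485, 0.3082, 0.02]] 1600
```

View pics/w3a.png

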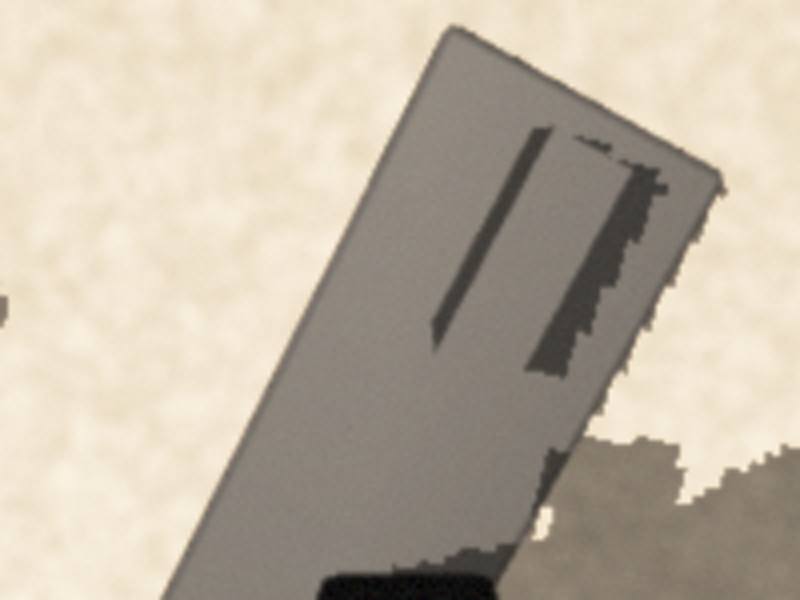

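```bash
python3 -m inch '[{"slide":[0.005,0.028,0.02],"yaw":-0.1},{"slide":[0.005,0.056,0.02],"yaw":-0.2},{"slide":[0.005,0.056,0.02],"yaw":-0.3},{"slide":[0.005,0.056,0.02],"yaw":-0.4},{"slide":[0.005,0.056,0.01],"yaw":-0.48},{"slide":[0.005,0.056,-0.02],"yaw":-0.48},{"slide":[0.005,0.056,-0.04],"yaw":-0.48},{"slide":[0.005,0.056,-0.04],"yaw":-0.48},{"slide":[0.005,0.056,-0.04],"yaw":-0.48},{"slide":[0.005,0.056,-0.04],"yaw":-0.48}]'
python3 -c "
from h import *
c=camera('top');s=camera('scene')
a=cv2.resize(c['frame'][220:270,155:240,::-1],None,fx=6,fy=6,interpolation=3);b=cv2.resize(s['frame'][160:215,315:400,::-1],None,fx=5,fy=5,interpolation=3)
im=np.zeros((580,510,3),np.uint8);im[:300]=a;im[300:575,:425]=b;cv2.imwrite('pics/st.png',im)"
```

```text
clock: 7.63
position: [0.4717, 0.289, 0.0656]
ee_rot: [0.793, 0.61, 0.001, 0.0]
ft_force: [-0.0, 0.3, -0.9]
grip_width: 0.196
grasp_force: 58.7
```

View pics/st.png

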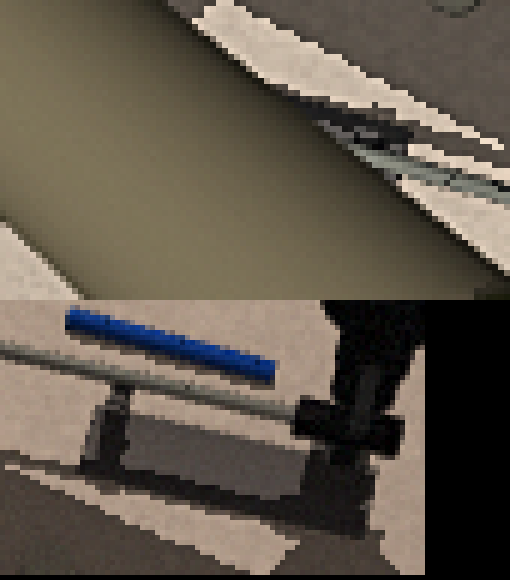

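Run:
```python
from h import *
s=camera("scene");c=camera("top")
g=cv2.cvtColor(s["frame"],cv2.COLOR_RGB2GRAY)
a=np.radians(75.3-90);ax=np.array([-np.sin(a),np.cos(a)])
for d in(-.10,-.13,-.16,-.2):
    p=np.r_[np.array([.4717,.289])+ax*d,.071];u,v=proj(s,p);ui=int(round(u));print(d,np.round(p,4),round(u,1),round(v,1),int(v)-6,g[int(v)-6:int(v)+7,ui].tolist())
    u,v=proj(c,p);ui=int(round(u));print("  top",round(u,1),round(v,1),int(v)-6,g2[int(v)-6:int(v)+7,ui].tolist() if (g2:=cv2.cvtColor(c["frame"],cv2.COLOR_RGB2GRAY)) is not None else 0)
for z in (.02,.055):
  print("fork proj scene",[np.round(proj(s,np.r_[np.array([.4553,.2306])-.07*ax+dx*np.array([ax[1],-ax[0]]),z]),1).tolist() for dx in(-.025,-.008,.008,.025)])
```

```text
-0.1 [0.4463 0.1923 0.071 ] 349.1 176.8 170 [18, 28, 83, 157, 155, 151, 101, 88, 52, 100, 159, 153, 158]
  top 203.6 241.8 235 [76, 26, 29, 36, 39, 46, 50, 56, 59, 62, 65, 70, 71]
-0.13 [0.4387 0.1633 0.071 ] 338.7 174.5 168 [23, 67, 75, 161, 164, 138, 108, 76, 40, 19, 29, 75, 53]
  top 213.3 244.5 238 [54, 24, 29, 28, 96, 41, 129, 59, 30, 46, 48, 55, 57]
-0.16 [0.4311 0.1342 0.071 ] 328.5 172.2 166 [80, 165, 164, 155, 148, 106, 93, 49, 81, 163, 159, 155, 156]
  top 223.1 247.1 241 [60, 24, 54, 228, 220, 82, 115, 133, 99, 200, 200, 224, 22]
-0.2 [0.4209 0.0955 0.071 ] 314.9 169.1 163 [161, 165, 159, 155, 154, 109, 91, 48, 78, 166, 155, 156, 157]
  top 236.1 250.6 244 [80, 72, 72, 218, 206, 161, 77, 128, 113, 152, 196, 184, 193]
fork proj scene [[338.6, 178.4], [337.4, 182.8], [336.2, 187.0], [335.0, 191.5]]
fork proj scene [[339.8, 171.1], [338.6, 175.5], [337.4, 179.7], [336.2, 184.2]]
```

```bash
python3 -m inch '[{"slide":[0,0,-0.006],"yaw":0},{"slide":[0,0,-0.012],"yaw":0},{"slide":[0,0,-0.016],"yaw":0},{"slide":[0,0,-0.018],"yaw":0},{"slide":[0,0,-0.018],"yaw":0},{"slide":[0,0,-0.018],"yaw":0}]'
```

```text
clock: 8.33
position: [0.4708, 0.289, 0.0461]
ee_rot: [0.792, 0.61, -0.0, -0.0]
ft_force: [-1.0, 0.5, -1.5]
grip_width: 0.197
grasp_force: 58.9
```

```bash
python3 -m inch '[{"slide":[0,0,-0.001],"yaw":0},{"slide":[0,0,-0.002],"yaw":0},{"slide":[0,0,-0.002],"yaw":0},{"slide":[0,0,-0.002],"yaw":0}]';python3 -m inch '[{"slide":[0,0,-0.001],"yaw":0},{"slide":[0,0,-0.001],"yaw":0},{"slide":[0,0,-0.001],"yaw":0}]'
```

```text
clock: 8.67
position: [0.471, 0.289, 0.0457]
ee_rot: [0.792, 0.61, -0.0, 0.001]
ft_force: [-6.1, -6.4, 18.6]
grip_width: 0.196
grasp_force: 61.6
clock: 8.92
position: [0.471, 0.2891, 0.0456]
ee_rot: [0.792, 0.61, -0.0, 0.001]
ft_force: [-11.4, -8.8, 31.2]
grip_width: 0.196
grasp_force: 63.3
```

```bash
python3 -m inch '[{"slide":[0,0,0.0025],"yaw":0},{"slide":[0,0,0.0025],"yaw":0},{"slide":[0,0,0.0025],"yaw":0}]'; python3 -m inch '[{"slide":[0,0,0],"yaw":0},{"slide":[0,0,0],"yaw":0},{"slide":[0,0,0],"yaw":0},{"slide":[0,0,0],"yaw":0},{"slide":[0,0,0],"yaw":0},{"slide":[0,0,0.03],"yaw":0},{"slide":[0,0,0.06],"yaw":0},{"slide":[0,0,0.1],"yaw":0},{"slide":[0,0,0.14],"yaw":0},{"slide":[-0.02,0,0.16],"yaw":0.1},{"slide":[-0.04,0,0.16],"yaw":0.2},{"slide":[-0.04,0,0.16],"yaw":0.3},{"slide":[-0.04,0,0.16],"yaw":0.4},{"slide":[-0.04,0,0.16],"yaw":0.48},{"slide":[-0.04,0,0.16],"yaw":0.48}]' 100
python3 -c "
from h import *
w=camera('wrist');cv2.imwrite('pics/w4.png',w['frame'][:,:,::-1])
c=camera('top');s=camera('scene')
show('t',blob(c,165,220,240,262,35,.05)); show('s',blob(s,350,170,395,212,30,.05))"
```

```text
clock: 9.17
position: [0.4711, 0.289, 0.0458]
ee_rot: [0.793, 0.61, 0.0, 0.0]
ft_force: [0.2, 1.2, 5.0]
grip_width: 0.2
grasp_force: 59.7
clock: 10.42
position: [0.4309, 0.2888, 0.2059]
ee_rot: [0.623, 0.782, 0.0, 0.0]
ft_force: [-0.6, -0.2, 0.5]
grip_width: 0.613
grasp_force: 0.0
t px [189.3 236.6] pos [0.4642 0.2387 0.05  ] yaw(y) 169.16 ends [[0.4817, 0.3079, 0.05], [0.4441, 0.14, 0.05]] 283
s px [378.5 194.8] pos [0.4923 0.2754 0.05  ] yaw(y) 11.58 ends [[0.4937, 0.1991, 0.05], [0.4735, 0.3168, 0.05]] 410
```

View pics/w4.png

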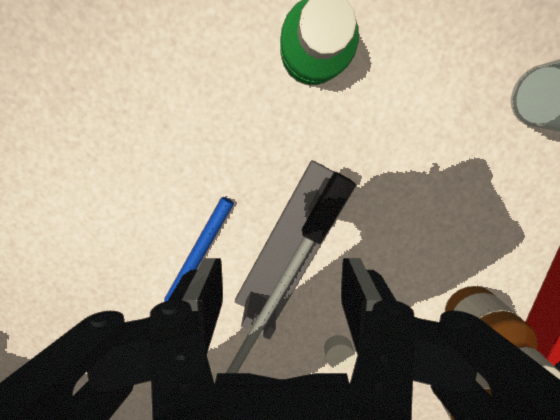

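```bash
python3 - <<'E'
from h import *
w=camera("wrist")
show("grip",blob(w,295,165,362,245,48,.05))
print(plane(w,268,308,.05), plane(w,305,243,.05))
S=np.array([.4553,.2306]);a=np.radians(-14.75);R=np.array([[np.cos(a),np.sin(a)],[-np.sin(a),np.cos(a)]])
for p in (blob(w,295,165,362,245,48,.05)[1],plane(w,268,308,.05),plane(w,305,243,.05)):print(np.round(R@(p[:2]-S),4))
# post in scene
s=camera("scene");show("post s",blob(s,228,170,246,196,40,.145))
crop(camera("wrist"),230,150,370,330,3,"x.png")
g=cv2.cvtColor(camera("top")["frame"],cv2.COLOR_RGB2GRAY)
E
python3 -c "
from h import *
crop(camera('scene'),190,150,400,270,3.8,'s2.png')"
```

```text
grip px [326.9 206.5] pos [0.4697 0.2896 0.05  ] yaw(y) 165.12 ends [[0.4782, 0.3169, 0.05], [0.463, 0.2591, 0.05]] 1854
[0.44105477 0.18384031 0.05      ] [0.45930663 0.253555   0.05      ]
[-0.0011  0.0607]
[-0.0019 -0.0488]
[-0.002   0.0232]
post s px [237.6 183.2] pos [ 0.5331 -0.114   0.145 ] yaw(y) 95.76 ends [[0.4992, -0.1153, 0.145], [0.5708, -0.1148, 0.145]] 227
```

View pics/s2.png

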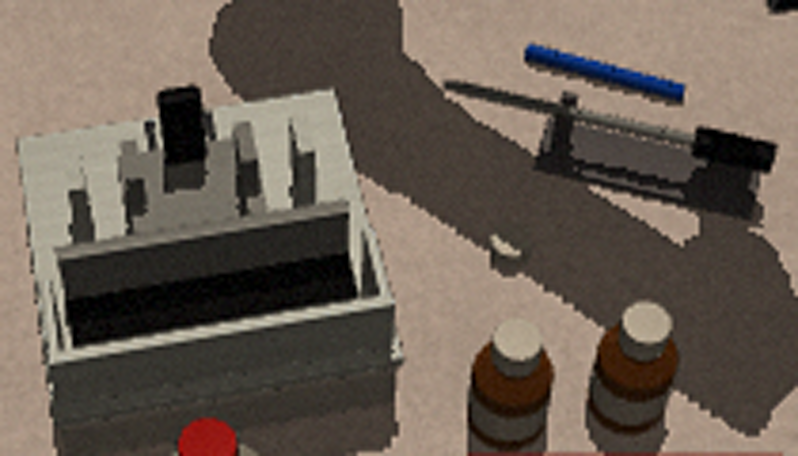

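```bash
python3 -m inch '[{"slide":[0.007,-0.037,0],"yaw":0},{"slide":[0.014,-0.074,0],"yaw":0},{"slide":[0.021,-0.111,0],"yaw":0},{"slide":[0.028,-0.148,0],"yaw":0},{"slide":[0.035,-0.185,0],"yaw":0},{"slide":[0.042,-0.222,0],"yaw":0},{"slide":[0.049,-0.259,0],"yaw":0},{"slide":[0.056,-0.296,0],"yaw":0},{"slide":[0.063,-0.333,0],"yaw":0},{"slide":[0.07,-0.37,0],"yaw":0},{"slide":[0.077,-0.406,0],"yaw":0},{"slide":[0.077,-0.406,0],"yaw":0},{"slide":[0.077,-0.406,0],"yaw":0}]'
python3 - <<'E'
from h import *
w=camera("wrist");o=np.array([.5796,-.1023]);a=np.radians(12.75);x=np.array([np.cos(a),np.sin(a)]);y=np.array([-np.sin(a),np.cos(a)])
for n,p in (("post",np.r_[o-.073*x,.151]),("holeL",np.r_[o-.035*x+.086*y,.134])):print(n,np.round(proj(w,p),1))
g=cv2.cvtColor(w["frame"],cv2.COLOR_RGB2GRAY);u,v=proj(w,np.r_[o-.073*x,.151]);u,v=int(u),int(v)
if v<415:
  for r in range(max(0,v-30),min(420,v+31),6):print(r,(g[r,max(0,u-60):u+61:4]).tolist())
E
```

```text
clock: 11.9
position: [0.5078, -0.1191, 0.2054]
ee_rot: [0.627, 0.779, 0.0, -0.0]
ft_force: [0.1, 1.1, 0.1]
grip_width: 0.607
grasp_force: 0.0
post [283.7 240.5]
holeL [353.1  80. ]
210 [111, 116, 116, 116, 117, 116, 117, 118, 115, 117, 117, 115, 6, 9, 3, 15, 3, 12, 80, 82, 85, 82, 82, 83, 83, 82, 83, 81, 85, 79, 79]
216 [114, 120, 118, 118, 118, 118, 117, 116, 113, 117, 115, 115, 15, 16, 17, 12, 14, 15, 82, 82, 83, 78, 82, 84, 84, 81, 79, 83, 83, 83, 80]
222 [117, 117, 120, 118, 119, 118, 118, 114, 114, 114, 117, 113, 5, 6, 16, 14, 11, 0, 83, 82, 85, 82, 82, 82, 84, 82, 81, 81, 83, 80, 84]
228 [138, 109, 40, 39, 37, 38, 38, 41, 34, 37, 38, 35, 13, 19, 16, 20, 16, 14, 81, 81, 81, 81, 82, 82, 82, 83, 81, 86, 83, 80, 82]
234 [205, 226, 121, 70, 67, 71, 74, 75, 75, 73, 71, 74, 17, 19, 13, 11, 15, 12, 81, 81, 84, 81, 83, 82, 87, 82, 81, 82, 83, 80, 80]
240 [173, 233, 232, 234, 235, 229, 153, 118, 110, 116, 115, 113, 12, 5, 9, 14, 20, 14, 81, 82, 85, 82, 84, 85, 85, 83, 78, 83, 86, 82, 84]
246 [76, 232, 232, 234, 234, 228, 232, 231, 226, 231, 231, 232, 13, 17, 14, 16, 5, 15, 82, 82, 85, 80, 81, 81, 80, 79, 77, 78, 82, 79, 78]
252 [53, 233, 233, 233, 234, 225, 231, 229, 227, 230, 231, 231, 16, 16, 10, 17, 16, 4, 82, 80, 84, 65, 65, 65, 57, 63, 62, 62, 64, 61, 60]
258 [52, 230, 231, 232, 231, 224, 231, 228, 226, 228, 229, 230, 17, 12, 15, 17, 18, 14, 163, 156, 118, 66, 65, 67, 58, 61, 63, 62, 64, 62, 42]
264 [29, 227, 229, 229, 231, 223, 228, 228, 225, 228, 229, 229, 168, 165, 165, 162, 161, 166, 164, 162, 166, 126, 67, 64, 63, 64, 74, 78, 82, 76, 19]
270 [218, 227, 228, 229, 230, 222, 229, 227, 224, 225, 226, 228, 229, 231, 227, 227, 228, 226, 224, 227, 231, 220, 63, 62, 65, 64, 64, 65, 62, 63, 19]
```

```bash
python3 -m inch '[{"slide":[0,0,-0.03],"yaw":0},{"slide":[0,0,-0.055],"yaw":0},{"slide":[0,0,-0.068],"yaw":0},{"slide":[0,0,-0.068],"yaw":0},{"slide":[0,0,-0.068],"yaw":0}]'; python3 -m inch '[{"slide":[0,0,0],"yaw":0},{"slide":[0,0,0],"yaw":0},{"slide":[0,0,0],"yaw":0},{"slide":[0,0,0],"yaw":0},{"slide":[0,0,0],"yaw":0},{"slide":[0,0,0],"yaw":0},{"slide":[0,0,0],"yaw":0}]' 255 30
```

```text
clock: 12.37
position: [0.5078, -0.1155, 0.138]
ee_rot: [0.624, 0.781, 0.0, -0.0]
ft_force: [-0.4, 0.0, 1.0]
grip_width: 0.605
grasp_force: 0.0
clock: 12.95
position: [0.5076, -0.1172, 0.139]
ee_rot: [0.625, 0.781, -0.001, 0.0]
ft_force: [-6.9, 0.6, 8.9]
grip_width: 0.155
grasp_force: 31.4
```

```bash
python3 -m inch '[{"slide":[-0.005,-0.001,0.001],"yaw":0},{"slide":[-0.01,-0.0022,0.001],"yaw":0},{"slide":[-0.015,-0.0034,0.001],"yaw":0},{"slide":[-0.02,-0.0045,0.001],"yaw":0},{"slide":[-0.025,-0.0056,0.001],"yaw":0},{"slide":[-0.03,-0.0068,0.001],"yaw":0},{"slide":[-0.035,-0.0079,0.001],"yaw":0},{"slide":[-0.04,-0.009,0.001],"yaw":0},{"slide":[-0.044,-0.0099,0.001],"yaw":0},{"slide":[-0.046,-0.0104,0.001],"yaw":0},{"slide":[-0.046,-0.0104,0.001],"yaw":0},{"slide":[-0.046,-0.0104,0.001],"yaw":0}]'
```

```text
clock: 13.95
position: [0.4635, -0.1273, 0.1391]
ee_rot: [0.625, 0.781, 0.001, 0.002]
ft_force: [14.9, -1.1, -11.6]
grip_width: 0.158
grasp_force: 31.2
```

```bash
python3 -m inch '[{"slide":[0.0015,0.0003,0],"yaw":0},{"slide":[0.0015,0.0003,0],"yaw":0},{"slide":[0.0015,0.0003,0],"yaw":0},{"slide":[0.0015,0.0003,0],"yaw":0},{"slide":[0.0015,0.0003,0],"yaw":0},{"slide":[0.0015,0.0003,0.03],"yaw":0},{"slide":[0.0015,0.0003,0.06],"yaw":0},{"slide":[0.0015,0.0003,0.1],"yaw":0},{"slide":[0.005,-0.035,0.12],"yaw":0},{"slide":[0.01,-0.07,0.13],"yaw":0},{"slide":[0.015,-0.105,0.13],"yaw":0},{"slide":[0.02,-0.14,0.13],"yaw":0},{"slide":[0.025,-0.175,0.13],"yaw":0},{"slide":[0.03,-0.21,0.13],"yaw":0},{"slide":[0.03,-0.245,0.13],"yaw":0},{"slide":[0.03,-0.277,0.13],"yaw":0},{"slide":[0.03,-0.277,0.13],"yaw":0},{"slide":[0.03,-0.277,0.13],"yaw":0},{"slide":[0.03,-0.277,0.13],"yaw":0}]' 100
cat >> h.py <<'E'
def caps(cam,z=.11,amin=60):
    f=cam["frame"];h=cv2.cvtColor(f,cv2.COLOR_RGB2HSV)
    am=((h[...,0]>3)&(h[...,0]<18)&(h[...,1]>140)&(h[...,2]>40)).astype(np.uint8)
    am=cv2.morphologyEx(am,cv2.MORPH_OPEN,np.ones((3,3)))
    k,l,st,ce=cv2.connectedComponentsWithStats(am)
    for i in range(1,k):
        if st[i,4]>amin: print("amber",np.round(ce[i],1),st[i,:].tolist(),np.round(plane(cam,*ce[i],.05),4))
def capfit(cam,u0,v0,r,z=.11,t=60):
    # cap region: low saturation, bright, seeded at (u0,v0)
    h=cv2.cvtColor(cam["frame"],cv2.COLOR_RGB2HSV);s=h[v0,u0].astype(int);print("seed hsv",s)
    g=cam["frame"].astype(int);m=(np.abs(g-g[v0,u0]).max(2)<t).astype(np.uint8)
    mm=np.zeros_like(m);cv2.circle(mm,(u0,v0),r,1,-1);m&=mm
    k,l=cv2.connectedComponents(m);q=np.argwhere(l==l[v0,u0])[:,::-1].astype(np.float32)
    print(len(q),"bbox",q.min(0),q.max(0),"c",q.mean(0),np.round(plane(cam,*q.mean(0),z),4))
E
python3 - <<'E'
from h import *
for n in("top","scene","wrist"):print(n);c=camera(n);caps(c)
E
```

```text
clock: 15.53
position: [0.4921, -0.4038, 0.2685]
ee_rot: [0.625, 0.781, 0.0, -0.0]
ft_force: [0.2, 0.8, 0.1]
grip_width: 0.605
grasp_force: 0.0
top
amber [233.2 172. ] [224, 165, 18, 13, 120] [0.6666 0.112  0.05  ]
amber [205.4 176.1] [196, 167, 17, 16, 127] [0.6526 0.1973 0.05  ]
amber [402.7 230.9] [397, 221, 16, 18, 135] [ 0.4864 -0.4067  0.05  ]
amber [ 29.  292.3] [0, 248, 61, 90, 2941] [0.2974 0.6981 0.05  ]
amber [ 58.1 288.8] [45, 256, 25, 71, 536] [0.3079 0.6148 0.05  ]
scene
amber [363.6   4.5] [358, 0, 12, 11, 84] [-0.4237  0.3023  0.05  ]
amber [431.3   4.6] [426, 0, 13, 10, 73] [-0.4315  0.5672  0.05  ]
amber [441.2  13.6] [435, 6, 12, 16, 107] [-0.3735  0.596   0.05  ]
amber [28.3 29.3] [19, 23, 17, 14, 131] [-0.2275 -0.9459  0.05  ]
amber [ 8.1 29.6] [0, 25, 18, 11, 134] [-0.2234 -1.0192  0.05  ]
amber [359.6  34.5] [346, 30, 30, 10, 227] [-0.235   0.2734  0.05  ]
amber [438.8  36.2] [410, 32, 58, 10, 435] [-0.2338  0.5641  0.05  ]
amber [511.  140.9] [489, 109, 47, 63, 1928] [0.2767 0.7027 0.05  ]
amber [136.7 188.1] [127, 181, 19, 13, 150] [ 0.4864 -0.4105  0.05  ]
amber [356.7 245.7] [348, 237, 20, 16, 170] [0.6593 0.2025 0.05  ]
amber [324.2 250.4] [315, 243, 20, 14, 172] [0.6755 0.1166 0.05  ]
wrist
amber [278.9 178.3] [251, 161, 55, 45, 1145] [ 0.4885 -0.3995  0.05  ]
```

Run:
```python
from h import *
w=camera("wrist");u,v=np.round(proj(w,[.492,-.405,.11])).astype(int);print(u,v,w["frame"][v,u])
capfit(w,u,v,60)
g=w["frame"][...,2];print(g[v-40:v+41:4,u].tolist(),g[v,u-60:u+61:4].tolist())
```

```text
281 199 [240 232 209]
seed hsv [ 22  33 240]
8362 bbox [221. 139.] [340. 259.] c [276.3785  205.61864] [ 0.4895 -0.4119  0.11  ]
[101, 29, 29, 32, 28, 83, 185, 212, 208, 212, 209, 207, 207, 206, 203, 197, 196, 204, 205, 197, 206] [202, 203, 206, 199, 198, 204, 205, 207, 72, 30, 180, 214, 213, 212, 209, 209, 205, 206, 203, 72, 22, 91, 103, 203, 203, 138, 109, 103, 104, 105, 101]
```

```bash
python3 -m inch '[{"slide":[-0.002,0,-0.035],"yaw":0},{"slide":[-0.002,0,-0.07],"yaw":0},{"slide":[-0.002,0,-0.105],"yaw":0},{"slide":[-0.002,0,-0.135],"yaw":0},{"slide":[-0.002,0,-0.16],"yaw":0},{"slide":[-0.002,0,-0.175],"yaw":0},{"slide":[-0.002,0,-0.177],"yaw":0},{"slide":[-0.002,0,-0.177],"yaw":0},{"slide":[-0.002,0,-0.177],"yaw":0}]'; python3 -m inch '[{"slide":[0,0,0],"yaw":0},{"slide":[0,0,0],"yaw":0},{"slide":[0,0,0],"yaw":0},{"slide":[0,0,0],"yaw":0},{"slide":[0,0,0],"yaw":0},{"slide":[0,0,0],"yaw":0},{"slide":[0,0,0],"yaw":0}]' 255 40
```

```text
clock: 16.48
position: [0.4908, -0.4046, 0.0934]
ee_rot: [0.625, 0.781, 0.0, 0.001]
ft_force: [0.0, -0.4, 0.4]
grip_width: 0.605
grasp_force: 0.0
clock: 17.07
position: [0.4906, -0.4051, 0.0937]
ee_rot: [0.625, 0.781, -0.0, 0.001]
ft_force: [-1.1, 1.7, 7.3]
grip_width: 0.386
grasp_force: 39.4
```

Run:
```python
from h import *
c=camera("top");s=camera("scene")
ct=lambda x,y:(160+x/3-.33,145+y/3-.33)
cs=lambda x,y:(190+x/3.8-.37,150+y/3.8-.37)
L=[plane(c,*ct(293,72),.125),plane(s,*cs(393,300),.125)];R=[plane(c,*ct(523,24),.125),plane(s,*cs(48,362),.125)]
print(np.round(L,4),np.round(R,4))
O=np.array([.5796,-.1023]);a=np.radians(12.75);M=np.array([[np.cos(a),np.sin(a)],[-np.sin(a),np.cos(a)]])
for l in L+R:print(np.round(M@(l[:2]-O),4))
```

```text
[[0.6566 0.0349 0.125 ]
 [0.6571 0.033  0.125 ]] [[ 0.708  -0.1916  0.125 ]
 [ 0.7096 -0.1892  0.125 ]]
[0.1054 0.1168]
[0.1055 0.1148]
[ 0.1055 -0.1155]
[ 0.1077 -0.1134]
```

```bash
python3 -m inch '[{"slide":[0,0,0.02],"yaw":0},{"slide":[0,0,0.05],"yaw":0},{"slide":[0,0,0.08],"yaw":0},{"slide":[0,0,0.12],"yaw":0},{"slide":[0.016,0.025,0.15],"yaw":0},{"slide":[0.033,0.05,0.16],"yaw":0},{"slide":[0.049,0.075,0.16],"yaw":0},{"slide":[0.065,0.1,0.16],"yaw":0},{"slide":[0.082,0.126,0.16],"yaw":0},{"slide":[0.098,0.152,0.16],"yaw":0},{"slide":[0.114,0.177,0.16],"yaw":0},{"slide":[0.13,0.202,0.16],"yaw":0},{"slide":[0.146,0.228,0.16],"yaw":0},{"slide":[0.163,0.252,0.16],"yaw":0},{"slide":[0.163,0.252,0.16],"yaw":0},{"slide":[0.163,0.252,0.16],"yaw":0},{"slide":[0.163,0.252,0.16],"yaw":0}]'
python3 - <<'E'
from h import *
for n in("top","scene"):print(n);caps(camera(n))
w=camera("wrist");g=w["frame"][...,0]
o=np.array([.5796,-.1023]);a=np.radians(12.75);x=np.array([np.cos(a),np.sin(a)]);y=np.array([-np.sin(a),np.cos(a)])
for n,p in(("back wall inner",.094*x),("side end",.094*x+.106*y),("bayfront",.039*x+.106*y)):print(n,np.round(proj(w,np.r_[o+p,.125]),1))
E
```

```text
clock: 18.58
position: [0.6528, -0.153, 0.2519]
ee_rot: [0.625, 0.781, -0.0, 0.0]
ft_force: [-0.2, -1.0, -1.6]
grip_width: 0.39
grasp_force: 40.5
top
amber [320.8 163.2] [318, 155, 7, 17, 82] [ 0.6976 -0.1603  0.05  ]
amber [233.2 171.9] [224, 165, 18, 13, 121] [0.6666 0.112  0.05  ]
amber [205.4 176.1] [196, 167, 17, 16, 127] [0.6526 0.1973 0.05  ]
amber [ 29.  292.3] [0, 248, 61, 90, 2944] [0.2973 0.6981 0.05  ]
amber [ 60.  282.5] [50, 256, 20, 57, 428] [0.3261 0.611  0.05  ]
scene
amber [35.3 18. ] [19, 0, 32, 37, 398] [-0.2968 -0.9416  0.05  ]
amber [346.8   9. ] [342, 0, 12, 19, 140] [-0.392  0.235  0.05 ]
amber [366.7   4.6] [363, 0, 9, 10, 64] [-0.423   0.3141  0.05  ]
amber [397.3  11.9] [389, 1, 15, 19, 162] [-0.3789  0.4282  0.05  ]
amber [428.3   9.4] [423, 0, 11, 20, 114] [-0.3993  0.5506  0.05  ]
amber [439.8  11.2] [431, 0, 19, 21, 235] [-0.3891  0.5931  0.05  ]
amber [454.2   8.3] [451, 0, 8, 18, 65] [-0.4099  0.6525  0.05  ]
amber [361.6  14. ] [355, 11, 13, 9, 79] [-0.3613  0.2901  0.05  ]
amber [ 7.6 30. ] [0, 25, 17, 12, 150] [-0.2211 -1.02    0.05  ]
amber [360.5  34.7] [346, 30, 30, 10, 238] [-0.2341  0.2766  0.05  ]
amber [431.9  36.7] [409, 33, 49, 9, 315] [-0.2302  0.5384  0.05  ]
amber [462.5  37. ] [459, 32, 9, 10, 70] [-0.2321  0.6507  0.05  ]
amber [ 30.6 100.2] [27, 96, 8, 10, 63] [ 0.1415 -0.8213  0.05  ]
amber [510.4 141.9] [489, 108, 47, 70, 1988] [0.2812 0.6996 0.05  ]
amber [506.6 183.1] [499, 178, 16, 11, 88] [0.441  0.6494 0.05  ]
amber [213.5 206.8] [203, 198, 23, 16, 175] [ 0.545  -0.1862  0.05  ]
amber [356.7 245.5] [348, 237, 20, 15, 174] [0.6588 0.2025 0.05  ]
amber [324.1 250.5] [315, 243, 20, 14, 170] [0.6758 0.1163 0.05  ]
back wall inner [330.5 116.1]
side end [336.5 -59.6]
bayfront [248.5 -59.3]
```

Run:
```python
from h import *
w=camera("wrist");g=w["frame"][...,0]
for r in (20,50,80,110):print(r,g[r,200:400:4].tolist())
c=[np.round(proj(w,np.r_[np.array([.5796,-.1023])+m*np.array([.9753,.2207])+t*np.array([-.2207,.9753]),.125]),0).tolist() for m in(.094,.104,.026-.045,.014-.045) for t in(-.03,0.03)];print(c)
```

```text
20 [121, 120, 119, 236, 238, 236, 233, 236, 40, 35, 38, 36, 34, 36, 34, 38, 36, 36, 32, 34, 32, 37, 37, 34, 33, 33, 33, 33, 35, 38, 31, 36, 228, 119, 122, 205, 236, 230, 204, 129, 129, 124, 128, 226, 236, 237, 237, 234, 238, 238]
50 [119, 123, 122, 155, 240, 235, 240, 238, 44, 36, 32, 36, 38, 36, 36, 41, 33, 30, 36, 37, 35, 36, 39, 34, 31, 35, 33, 35, 38, 39, 33, 36, 212, 121, 123, 227, 236, 231, 152, 134, 128, 128, 126, 241, 236, 238, 236, 240, 236, 239]
80 [122, 120, 121, 126, 237, 239, 241, 237, 123, 42, 34, 32, 36, 35, 34, 35, 37, 37, 33, 38, 37, 40, 38, 34, 36, 40, 34, 36, 31, 36, 40, 60, 155, 122, 129, 239, 235, 230, 128, 134, 138, 134, 177, 239, 240, 236, 236, 242, 238, 240]
110 [124, 119, 120, 123, 226, 242, 238, 241, 235, 36, 42, 37, 35, 41, 37, 39, 37, 36, 36, 37, 40, 40, 38, 37, 39, 43, 38, 41, 41, 41, 37, 112, 124, 123, 166, 239, 231, 215, 140, 135, 137, 131, 242, 243, 236, 243, 246, 241, 243, 241]
[[329.0, 159.0], [332.0, 71.0], [343.0, 158.0], [347.0, 71.0], [175.0, 159.0], [167.0, 71.0], [158.0, 159.0], [149.0, 71.0]]
```

Run:
```python
from h import *
w=camera("wrist")
O=np.array([.5796,-.1023]);a=np.radians(12.75);M=np.array([[np.cos(a),np.sin(a)],[-np.sin(a),np.cos(a)]])
for u,v,z in((325,80,.07),(329,50,.07),(338,80,.125),(350.5,80,.125),(339.5,50,.125),(234,80,.07),(231.5,50,.07)):print(u,v,z,np.round(M@(plane(w,u,v,z)[:2]-O),4))
```

```text
325 80 0.07 [0.0959 0.0282]
329 50 0.07 [0.0985 0.0513]
338 80 0.125 [0.0985 0.0242]
350.5 80 0.125 [0.1071 0.0242]
339.5 50 0.125 [0.0987 0.0432]
234 80 0.07 [0.0198 0.0285]
231.5 50 0.07 [0.0187 0.0515]
```

```bash
python3 -m inch '[{"slide":[0.002,0,-0.03],"yaw":0},{"slide":[0.002,0,-0.055],"yaw":0},{"slide":[0.002,0,-0.075],"yaw":0},{"slide":[0.002,0,-0.084],"yaw":0},{"slide":[0.002,0,-0.084],"yaw":0},{"slide":[0.002,0,-0.084],"yaw":0}]';python3 -m inch '[{"slide":[0,0,-0.002],"yaw":0},{"slide":[0,0,-0.004],"yaw":0},{"slide":[0,0,-0.004],"yaw":0},{"slide":[0,0,-0.004],"yaw":0}]'
```

```text
clock: 19.33
position: [0.6551, -0.1528, 0.1686]
ee_rot: [0.625, 0.781, 0.0, 0.0]
ft_force: [0.4, -1.1, -1.2]
grip_width: 0.387
grasp_force: 40.5
clock: 19.67
position: [0.6551, -0.1525, 0.1643]
ee_rot: [0.625, 0.781, 0.0, 0.0]
ft_force: [-0.2, -0.7, -1.5]
grip_width: 0.391
grasp_force: 40.5
```

```bash
python3 -m inch '[{"slide":[0,0,-0.001],"yaw":0},{"slide":[0,0,-0.001],"yaw":0},{"slide":[0,0,-0.001],"yaw":0}]';python3 -m inch '[{"slide":[0,0,-0.001],"yaw":0},{"slide":[0,0,-0.001],"yaw":0},{"slide":[0,0,-0.001],"yaw":0}]'
```

```text
clock: 19.92
position: [0.6553, -0.1525, 0.1638]
ee_rot: [0.625, 0.781, 0.0, 0.001]
ft_force: [-2.1, 0.1, 6.3]
grip_width: 0.382
grasp_force: 40.9
clock: 20.17
position: [0.6554, -0.1526, 0.1638]
ee_rot: [0.625, 0.781, 0.0, 0.001]
ft_force: [-5.3, -0.3, 10.8]
grip_width: 0.388
grasp_force: 41.9
```

```bash
python3 -m inch '[{"slide":[0,0,0.001],"yaw":0},{"slide":[0,0,0.001],"yaw":0},{"slide":[0,0,0.001],"yaw":0},{"slide":[0,0,0.001],"yaw":0},{"slide":[0,0,0.001],"yaw":0},{"slide":[0,0,0.02],"yaw":0},{"slide":[0,0,0.05],"yaw":0},{"slide":[0,0,0.08],"yaw":0},{"slide":[0,0.01,0.11],"yaw":0},{"slide":[0,0.04,0.11],"yaw":0},{"slide":[0,0.08,0.11],"yaw":0},{"slide":[0,0.12,0.11],"yaw":0},{"slide":[0,0.16,0.11],"yaw":0},{"slide":[0.01,0.2,0.11],"yaw":0},{"slide":[0.019,0.24,0.11],"yaw":0},{"slide":[0.019,0.268,0.11],"yaw":0},{"slide":[0.019,0.268,0.11],"yaw":0},{"slide":[0.019,0.268,0.11],"yaw":0},{"slide":[0.019,0.268,0.11],"yaw":0}]' 100
cat >> h.py <<'E'
def capw(w,x,y,z=.11):
    u,v=np.round(proj(w,[x,y,z])).astype(int);f=w["frame"].astype(int);print("pred px",u,v,f[v,u])
    m=((f[...,2]>130)&(f[...,0]-f[...,2]<70)).astype(np.uint8)
    for r in range(v-28,v+29,4):print(r,''.join('#' if k else '.' for k in m[r,u-40:u+41:1]))
E
python3 - <<'E'
from h import *
caps(camera("top"));w=camera("wrist");caps(w);capw(w,.674,.115)
E
```

```text
clock: 21.75
position: [0.6741, 0.1146, 0.2716]
ee_rot: [0.625, 0.781, -0.0, 0.0]
ft_force: [0.3, -0.2, -0.7]
grip_width: 0.609
grasp_force: 0.0
amber [322.1 172.6] [314, 164, 19, 16, 141] [ 0.6671 -0.1641  0.05  ]
amber [205.3 176.4] [196, 168, 17, 15, 122] [0.6515 0.1976 0.05  ]
amber [ 29.  292.3] [0, 248, 61, 90, 2947] [0.2974 0.6982 0.05  ]
amber [ 62.9 271.8] [58, 260, 11, 27, 150] [0.3572 0.6058 0.05  ]
amber [286.1  90.7] [258, 57, 59, 62, 1324] [0.6589 0.2005 0.05  ]
amber [282.3 170.9] [255, 154, 55, 44, 1114] [0.6721 0.1248 0.05  ]
pred px 282 194 [244 238 218]
166 #################................................................................
170 ###############..................................................................
174 ##############.......................####........................................
178 ############................#########################............................
182 #############...........################################.........................
186 #############..........####################################......................
190 ##############.......######################################................####..
194 ################.....#######################################...........#########.
198 ##################....##############################..##.........................
202 ######################..###########################..............................
206 #######################....##########################............................
210 ####............................################.................................
214 .................................................................................
218 .................................................................................
222 .................................................................................
```

```bash
python3 -m inch '[{"slide":[0,0.0015,-0.035],"yaw":0},{"slide":[0,0.0015,-0.07],"yaw":0},{"slide":[0,0.0015,-0.105],"yaw":0},{"slide":[0,0.0015,-0.135],"yaw":0},{"slide":[0,0.0015,-0.16],"yaw":0},{"slide":[0,0.0015,-0.175],"yaw":0},{"slide":[0,0.0015,-0.18],"yaw":0},{"slide":[0,0.0015,-0.18],"yaw":0},{"slide":[0,0.0015,-0.18],"yaw":0}]'; python3 -m inch '[{"slide":[0,0,0],"yaw":0},{"slide":[0,0,0],"yaw":0},{"slide":[0,0,0],"yaw":0},{"slide":[0,0,0],"yaw":0},{"slide":[0,0,0],"yaw":0},{"slide":[0,0,0],"yaw":0},{"slide":[0,0,0],"yaw":0}]' 255 40
```

```text
clock: 22.6
position: [0.6748, 0.1168, 0.0934]
ee_rot: [0.625, 0.781, 0.001, 0.001]
ft_force: [-0.6, 0.3, -0.3]
grip_width: 0.61
grasp_force: 0.0
clock: 23.18
position: [0.6749, 0.1173, 0.094]
ee_rot: [0.625, 0.781, 0.001, 0.001]
ft_force: [-1.9, -0.9, 6.3]
grip_width: 0.388
grasp_force: 39.4
```

```bash
python3 -m inch '[{"slide":[0,0,0.02],"yaw":0},{"slide":[0,0,0.05],"yaw":0},{"slide":[0,0,0.08],"yaw":0},{"slide":[0,0,0.12],"yaw":0},{"slide":[-0.004,-0.025,0.15],"yaw":0},{"slide":[-0.008,-0.05,0.16],"yaw":0},{"slide":[-0.013,-0.08,0.16],"yaw":0},{"slide":[-0.018,-0.11,0.16],"yaw":0},{"slide":[-0.023,-0.14,0.16],"yaw":0},{"slide":[-0.028,-0.17,0.16],"yaw":0},{"slide":[-0.034,-0.206,0.16],"yaw":0},{"slide":[-0.034,-0.206,0.16],"yaw":0},{"slide":[-0.034,-0.206,0.16],"yaw":0},{"slide":[-0.034,-0.206,0.13],"yaw":0},{"slide":[-0.034,-0.206,0.1],"yaw":0},{"slide":[-0.034,-0.206,0.085],"yaw":0},{"slide":[-0.034,-0.206,0.076],"yaw":0},{"slide":[-0.034,-0.206,0.073],"yaw":0},{"slide":[-0.034,-0.206,0.073],"yaw":0},{"slide":[-0.034,-0.206,0.073],"yaw":0}]';python3 -m inch '[{"slide":[0,0,-0.002],"yaw":0},{"slide":[0,0,-0.002],"yaw":0},{"slide":[0,0,-0.002],"yaw":0}]'
```

```text
clock: 24.85
position: [0.6408, -0.0884, 0.1663]
ee_rot: [0.625, 0.781, 0.001, 0.001]
ft_force: [-0.2, 1.2, -0.5]
grip_width: 0.382
grasp_force: 40.4
clock: 25.1
position: [0.6407, -0.0889, 0.164]
ee_rot: [0.625, 0.781, 0.001, 0.001]
ft_force: [0.5, -0.4, 3.1]
grip_width: 0.386
grasp_force: 40.8
```

```bash
python3 -m inch '[{"slide":[0,0,0],"yaw":0},{"slide":[0,0,0],"yaw":0},{"slide":[0,0,0],"yaw":0},{"slide":[0,0,0],"yaw":0},{"slide":[0,0,0],"yaw":0},{"slide":[0,0,0.02],"yaw":0},{"slide":[0,0,0.05],"yaw":0},{"slide":[0,0,0.08],"yaw":0},{"slide":[0,0.01,0.11],"yaw":0},{"slide":[0,0.045,0.11],"yaw":0},{"slide":[0,0.08,0.11],"yaw":0},{"slide":[0,0.12,0.11],"yaw":0},{"slide":[0,0.16,0.11],"yaw":0},{"slide":[0.01,0.2,0.11],"yaw":0},{"slide":[0.02,0.24,0.11],"yaw":0},{"slide":[0.02,0.27,0.11],"yaw":0},{"slide":[0.02,0.29,0.11],"yaw":0},{"slide":[0.02,0.29,0.11],"yaw":0},{"slide":[0.02,0.29,0.11],"yaw":0},{"slide":[0.02,0.29,0.11],"yaw":0}]' 100
python3 - <<'E'
from h import *
caps(camera("top"));w=camera("wrist");caps(w);capw(w,.6605,.2005)
E
```

```text
clock: 26.77
position: [0.6603, 0.1999, 0.2727]
ee_rot: [0.625, 0.78, -0.0, 0.0]
ft_force: [-0.2, -1.1, 0.5]
grip_width: 0.608
grasp_force: 0.0
amber [322.1 172.7] [314, 164, 19, 16, 142] [ 0.667 -0.164  0.05 ]
amber [300.  177.6] [292, 169, 19, 16, 142] [ 0.6506 -0.0951  0.05  ]
amber [ 29.  292.3] [0, 248, 61, 90, 2946] [0.2973 0.6982 0.05  ]
amber [ 62.2 274.1] [56, 257, 14, 36, 253] [0.3504 0.6069 0.05  ]
amber [281.5 169.8] [254, 153, 55, 43, 1095] [0.6574 0.2111 0.05  ]
pred px 282 194 [245 238 219]
166 ################...............................................................##
170 ##############...................................................................
174 ############...................###############...................................
178 ############..............###########################............................
182 ############...........#################################.........................
186 ############.........#####################################.......................
190 #############........######################################................######
194 ###############......#####################################..........#.##########.
198 ##################....################################.......####################
202 ######################..#############################.....#######################
206 #################################################################################
210 #################################################################################
214 ########################################################################.........
218 ############################################################.....................
222 ################################################.................................
```

```bash
python3 -m inch '[{"slide":[0,0.002,-0.035],"yaw":0},{"slide":[0,0.002,-0.07],"yaw":0},{"slide":[0,0.002,-0.105],"yaw":0},{"slide":[0,0.002,-0.135],"yaw":0},{"slide":[0,0.002,-0.16],"yaw":0},{"slide":[0,0.002,-0.175],"yaw":0},{"slide":[0,0.002,-0.181],"yaw":0},{"slide":[0,0.002,-0.181],"yaw":0},{"slide":[0,0.002,-0.181],"yaw":0}]'; python3 -m inch '[{"slide":[0,0,0],"yaw":0},{"slide":[0,0,0],"yaw":0},{"slide":[0,0,0],"yaw":0},{"slide":[0,0,0],"yaw":0},{"slide":[0,0,0],"yaw":0},{"slide":[0,0,0],"yaw":0},{"slide":[0,0,0],"yaw":0}]' 255 40
```

```text
clock: 27.62
position: [0.6608, 0.2029, 0.0934]
ee_rot: [0.625, 0.781, 0.001, 0.0]
ft_force: [-0.2, 0.3, -0.5]
grip_width: 0.605
grasp_force: 0.0
clock: 28.2
position: [0.6608, 0.2035, 0.094]
ee_rot: [0.625, 0.781, 0.001, 0.001]
ft_force: [-2.1, -0.8, 6.8]
grip_width: 0.386
grasp_force: 39.2
```

```bash
python3 -m inch '[{"slide":[0,0,0.02],"yaw":0},{"slide":[0,0,0.05],"yaw":0},{"slide":[0,0,0.08],"yaw":0},{"slide":[0,0,0.12],"yaw":0},{"slide":[-0.004,-0.025,0.15],"yaw":0},{"slide":[-0.008,-0.055,0.16],"yaw":0},{"slide":[-0.013,-0.09,0.16],"yaw":0},{"slide":[-0.018,-0.125,0.16],"yaw":0},{"slide":[-0.023,-0.16,0.16],"yaw":0},{"slide":[-0.028,-0.195,0.16],"yaw":0},{"slide":[-0.034,-0.228,0.16],"yaw":0},{"slide":[-0.034,-0.228,0.16],"yaw":0},{"slide":[-0.034,-0.228,0.16],"yaw":0},{"slide":[-0.034,-0.228,0.13],"yaw":0},{"slide":[-0.034,-0.228,0.1],"yaw":0},{"slide":[-0.034,-0.228,0.085],"yaw":0},{"slide":[-0.034,-0.228,0.076],"yaw":0},{"slide":[-0.034,-0.228,0.073],"yaw":0},{"slide":[-0.034,-0.228,0.073],"yaw":0},{"slide":[-0.034,-0.228,0.073],"yaw":0}]';python3 -m inch '[{"slide":[0,0,-0.002],"yaw":0},{"slide":[0,0,-0.002],"yaw":0},{"slide":[0,0,-0.002],"yaw":0}]'
```

```text
clock: 29.87
position: [0.6267, -0.0243, 0.1662]
ee_rot: [0.625, 0.781, 0.001, 0.001]
ft_force: [-0.3, 0.4, -1.7]
grip_width: 0.383
grasp_force: 40.7
clock: 30.12
position: [0.6267, -0.0248, 0.164]
ee_rot: [0.625, 0.781, 0.001, 0.001]
ft_force: [-0.3, 0.0, 3.2]
grip_width: 0.384
grasp_force: 41.0
```

```bash
python3 -m inch '[{"slide":[0,0,0],"yaw":0},{"slide":[0,0,0],"yaw":0},{"slide":[0,0,0],"yaw":0},{"slide":[0,0,0],"yaw":0},{"slide":[0,0,0],"yaw":0},{"slide":[0,0,0.02],"yaw":0},{"slide":[0,0,0.05],"yaw":0},{"slide":[0,0,0.08],"yaw":0},{"slide":[-0.033,-0.02,0.08],"yaw":0},{"slide":[-0.066,-0.04,0.08],"yaw":0},{"slide":[-0.099,-0.06,0.08],"yaw":0},{"slide":[-0.132,-0.08,0.07],"yaw":0},{"slide":[-0.162,-0.102,0.055],"yaw":0},{"slide":[-0.162,-0.102,0.055],"yaw":0},{"slide":[-0.162,-0.102,0.055],"yaw":0}]' 100
python3 - <<'E'
from h import *
t=camera("top");caps(t);s=camera("scene")
for p in((.6554,-.1526),(.6407,-.0889),(.6267,-.0248)):
    for c in(t,s):
        u,v=np.round(proj(c,[*p,.18])).astype(int);print((u,v),c["frame"][v,u],end=" ")
    print()
w=camera("wrist");g=cv2.cvtColor(w["frame"],cv2.COLOR_RGB2GRAY);u,v=np.round(proj(w,[.4635,-.1275,.151])).astype(int);print(u,v)
for r in(v-12,v,v+12):print((g[r,u-40:u+41:4]).tolist())
E
```

```text
clock: 31.37
position: [0.4621, -0.1286, 0.2173]
ee_rot: [0.626, 0.78, -0.001, -0.0]
ft_force: [1.6, -0.1, 0.3]
grip_width: 0.605
grasp_force: 0.0
amber [322.2 172.6] [314, 164, 19, 16, 144] [ 0.6671 -0.1641  0.05  ]
amber [300.  177.6] [292, 169, 19, 16, 143] [ 0.6505 -0.095   0.05  ]
amber [278.5 181.6] [270, 174, 19, 14, 141] [ 0.6371 -0.0287  0.05  ]
amber [ 29.  292.3] [0, 248, 61, 90, 2943] [0.2974 0.6981 0.05  ]
amber [ 63.  272.1] [58, 258, 11, 28, 147] [0.3563 0.6051 0.05  ]
(np.int64(323), np.int64(164)) [183 175 154] (np.int64(217), np.int64(214)) [166 156 132] 
(np.int64(301), np.int64(169)) [63 61 53] (np.int64(244), np.int64(210)) [64 59 50] 
(np.int64(278), np.int64(174)) [184 177 157] (np.int64(270), np.int64(206)) [165 153 131] 
280 235
[236, 234, 235, 233, 231, 229, 231, 140, 16, 21, 22, 14, 21, 79, 89, 91, 88, 89, 89, 89, 88]
[233, 230, 234, 230, 236, 232, 233, 155, 16, 22, 23, 9, 18, 89, 152, 85, 90, 85, 90, 89, 87]
[229, 235, 229, 234, 233, 230, 232, 57, 19, 14, 11, 20, 18, 160, 177, 174, 144, 72, 73, 72, 73]
```

```bash
python3 -m inch '[{"slide":[0,0.001,-0.03],"yaw":0},{"slide":[0,0.001,-0.06],"yaw":0},{"slide":[0,0.001,-0.08],"yaw":0},{"slide":[0,0.001,-0.08],"yaw":0},{"slide":[0,0.001,-0.08],"yaw":0}]'; python3 -m inch '[{"slide":[0,0,0],"yaw":0},{"slide":[0,0,0],"yaw":0},{"slide":[0,0,0],"yaw":0},{"slide":[0,0,0],"yaw":0},{"slide":[0,0,0],"yaw":0},{"slide":[0,0,0],"yaw":0},{"slide":[0,0,0],"yaw":0}]' 255 30;  python3 -m inch '[{"slide":[0.005,0.001,0.001],"yaw":0},{"slide":[0.01,0.0022,0.001],"yaw":0},{"slide":[0.015,0.0034,0.001],"yaw":0},{"slide":[0.02,0.0045,0.001],"yaw":0},{"slide":[0.025,0.0056,0.001],"yaw":0},{"slide":[0.03,0.0068,0.001],"yaw":0},{"slide":[0.034,0.0077,0.001],"yaw":0},{"slide":[0.038,0.0086,0.001],"yaw":0},{"slide":[0.041,0.0093,0.001],"yaw":0},{"slide":[0.044,0.0099,0.001],"yaw":0},{"slide":[0.044,0.0099,0.001],"yaw":0},{"slide":[0.044,0.0099,0.001],"yaw":0}]'
```

```text
clock: 31.93
position: [0.4645, -0.1249, 0.1378]
ee_rot: [0.624, 0.781, 0.0, -0.001]
ft_force: [0.6, -0.1, 0.5]
grip_width: 0.606
grasp_force: 0.0
clock: 32.52
position: [0.4648, -0.1261, 0.1393]
ee_rot: [0.625, 0.781, 0.0, 0.001]
ft_force: [-1.7, 0.1, 7.4]
grip_width: 0.154
grasp_force: 32.1
clock: 33.52
position: [0.5074, -0.1163, 0.1393]
ee_rot: [0.625, 0.781, -0.001, -0.001]
ft_force: [-11.9, -0.8, 11.6]
grip_width: 0.157
grasp_force: 33.0
```

```bash
python3 -m inch '[{"slide":[0.001,0.0002,0],"yaw":0},{"slide":[0.002,0.0004,0],"yaw":0},{"slide":[0.002,0.0004,0],"yaw":0},{"slide":[0.002,0.0004,0],"yaw":0}]'
```

```text
clock: 33.85
position: [0.5075, -0.1163, 0.1392]
ee_rot: [0.625, 0.78, -0.002, -0.002]
ft_force: [-24.9, -0.7, 23.0]
grip_width: 0.157
grasp_force: 34.6
```

```bash
python3 -m inch '[{"slide":[-0.002,-0.0004,0],"yaw":0},{"slide":[-0.002,-0.0004,0],"yaw":0},{"slide":[-0.002,-0.0004,0],"yaw":0},{"slide":[-0.002,-0.0004,0],"yaw":0},{"slide":[-0.002,-0.0004,0],"yaw":0},{"slide":[-0.002,-0.0004,0.03],"yaw":0},{"slide":[-0.002,-0.0004,0.06],"yaw":0},{"slide":[-0.002,-0.0004,0.1],"yaw":0},{"slide":[-0.004,0.03,0.1],"yaw":-0.08},{"slide":[-0.008,0.07,0.1],"yaw":-0.16},{"slide":[-0.012,0.11,0.1],"yaw":-0.24},{"slide":[-0.016,0.15,0.1],"yaw":-0.32},{"slide":[-0.02,0.19,0.1],"yaw":-0.4},{"slide":[-0.024,0.23,0.1],"yaw":-0.48},{"slide":[-0.028,0.27,0.1],"yaw":-0.48},{"slide":[-0.031,0.305,0.1],"yaw":-0.48},{"slide":[-0.034,0.34,0.1],"yaw":-0.48},{"slide":[-0.037,0.375,0.1],"yaw":-0.48},{"slide":[-0.039,0.405,0.1],"yaw":-0.48},{"slide":[-0.039,0.405,0.1],"yaw":-0.48}]' 120
python3 -m inch '[{"slide":[0,0,-0.03],"yaw":0},{"slide":[0,0,-0.06],"yaw":0},{"slide":[0,0,-0.09],"yaw":0},{"slide":[0,0,-0.09],"yaw":0},{"slide":[0,0,-0.09],"yaw":0}]'
python3 - <<'E'
from h import *
w=camera("wrist");show("grip",blob(w,262,120,300,330,48,.05))
t=camera("top");s=camera("scene")
for x in(-.001,):pass
O=np.array([.5796,-.1023]);X=np.array([.9753,.2207])
p=np.r_[O-.073*X,.151]
for c in(t,s):
    u,v=proj(c,p);g=cv2.cvtColor(c["frame"],cv2.COLOR_RGB2GRAY);print(round(u),round(v),g[int(v)-14:int(v)+15:2,int(u)].tolist())
caps(t)
E
```

```text
clock: 35.52
position: [0.4685, 0.2961, 0.239]
ee_rot: [0.79, 0.613, 0.001, -0.002]
ft_force: [-1.0, -0.2, 0.1]
grip_width: 0.53
grasp_force: 0.0
clock: 35.93
position: [0.4704, 0.2891, 0.1484]
ee_rot: [0.792, 0.61, -0.001, -0.0]
ft_force: [0.6, 0.5, 1.1]
grip_width: 0.527
grasp_force: 0.0
grip px [283.3 216.9] pos [0.4705 0.2895 0.05  ] yaw(y) 165.51 ends [[0.4777, 0.3181, 0.05], [0.4633, 0.2579, 0.05]] 2335
311 217 [124, 121, 125, 124, 140, 52, 60, 14, 26, 2, 0, 104, 198, 193, 193]
236 174 [156, 152, 149, 151, 149, 147, 145, 5, 19, 1, 4, 5, 4, 2, 0]
amber [322.1 172.6] [314, 164, 19, 16, 143] [ 0.6671 -0.1639  0.05  ]
amber [300.  177.5] [292, 169, 19, 16, 142] [ 0.6507 -0.0952  0.05  ]
amber [278.6 181.6] [270, 174, 19, 14, 144] [ 0.637  -0.0289  0.05  ]
amber [ 29.  292.3] [0, 248, 61, 90, 2943] [0.2974 0.6981 0.05  ]
amber [ 62.2 275. ] [56, 257, 14, 38, 281] [0.3478 0.6067 0.05  ]
amber [ 55.1 301.9] [52, 296, 8, 15, 77] [0.2703 0.6197 0.05  ]
```

Rod is where it was laid and bottles did not move. Descend and grip.

```bash
python3 -m inch '[{"slide":[0,0,-0.03],"yaw":0},{"slide":[0,0,-0.06],"yaw":0},{"slide":[0,0,-0.085],"yaw":0},{"slide":[0,0,-0.1],"yaw":0},{"slide":[0,0,-0.103],"yaw":0},{"slide":[0,0,-0.103],"yaw":0},{"slide":[0,0,-0.103],"yaw":0}]'; python3 -m inch '[{"slide":[0,0,0],"yaw":0},{"slide":[0,0,0],"yaw":0},{"slide":[0,0,0],"yaw":0},{"slide":[0,0,0],"yaw":0},{"slide":[0,0,0],"yaw":0},{"slide":[0,0,0],"yaw":0},{"slide":[0,0,0],"yaw":0}]' 255 60
```

```text
clock: 36.67
position: [0.472, 0.2901, 0.0477]
ee_rot: [0.793, 0.61, 0.001, 0.0]
ft_force: [0.6, -0.2, 0.4]
grip_width: 0.529
grasp_force: 0.0
clock: 37.25
position: [0.4718, 0.2898, 0.0473]
ee_rot: [0.793, 0.61, 0.001, 0.0]
ft_force: [-1.3, -2.1, 7.3]
grip_width: 0.201
grasp_force: 58.7
```

```bash
python3 -m inch '[{"slide":[0,0,0.01],"yaw":0},{"slide":[0,0,0.03],"yaw":0},{"slide":[0,0,0.055],"yaw":0},{"slide":[0,0,0.075],"yaw":0},{"slide":[0,0,0.075],"yaw":0.08},{"slide":[0,-0.01,0.075],"yaw":0.16},{"slide":[-0.002,-0.025,0.075],"yaw":0.24},{"slide":[-0.004,-0.04,0.075],"yaw":0.32},{"slide":[-0.005,-0.05,0.07],"yaw":0.4},{"slide":[-0.005,-0.0564,0.0615],"yaw":0.48},{"slide":[-0.005,-0.0564,0.0615],"yaw":0.48},{"slide":[-0.005,-0.0564,0.0615],"yaw":0.48},{"slide":[-0.005,-0.0564,0.0615],"yaw":0.48},{"slide":[-0.005,-0.0564,0.0615],"yaw":0.48}]'
python3 - <<'E'
from h import *
t=camera("top");s=camera("scene");o=get_obs();print(np.round(o["position"],4),np.round(o["ee_rot"],4))
a=2*np.arctan2(o["ee_rot"][1],o["ee_rot"][0])-np.pi/2;y=np.array([-np.sin(a),np.cos(a)]);print(np.degrees(a))
for d in(.21,.18,.15,.12):
    p=np.r_[o["position"][:2]-d*y,o["position"][2]+.0027]
    for n,c in(("t",t),("s",s)):
        u,v=proj(c,p);g=cv2.cvtColor(c["frame"],cv2.COLOR_RGB2GRAY);print(d,n,np.round((u,v),1),g[int(v)-6:int(v)+8,int(round(u))].tolist())
fs=[cv2.resize(t["frame"][185:245,205:345,::-1],None,fx=5,fy=5,interpolation=3),cv2.resize(s["frame"][160:212,200:340,::-1],None,fx=5,fy=5,interpolation=3)]
cv2.imwrite("pics/ins.png",np.vstack(fs))
E
```

```text
clock: 38.42
position: [0.4661, 0.2338, 0.1081]
ee_rot: [0.625, 0.78, 0.001, 0.0]
ft_force: [-0.3, 0.1, -0.3]
grip_width: 0.201
grasp_force: 58.6
[0.466  0.2336 0.1078] [6.249e-01 7.807e-01 4.000e-04 1.000e-04]
12.64975445526589
0.21 t [258.9 218.1] [74, 77, 63, 200, 201, 68, 106, 135, 87, 81, 80, 84, 84, 84]
0.21 s [291.7 185.7] [62, 64, 63, 66, 55, 61, 126, 73, 38, 50, 65, 62, 64, 65]
0.18 t [248.8 220.2] [81, 82, 79, 83, 85, 56, 45, 49, 37, 85, 81, 79, 79, 81]
0.18 s [302.6 184. ] [158, 160, 161, 159, 144, 28, 42, 43, 60, 66, 61, 65, 65, 65]
0.15 t [238.6 222.4] [80, 81, 83, 82, 82, 56, 44, 52, 40, 87, 82, 78, 80, 80]
0.15 s [313.3 182.3] [151, 154, 155, 158, 152, 85, 40, 41, 60, 161, 156, 156, 155, 156]
0.12 t [228.4 224.6] [81, 82, 85, 52, 87, 62, 42, 57, 45, 51, 83, 82, 78, 80]
0.12 s [324.  180.6] [147, 152, 156, 153, 149, 98, 33, 42, 43, 96, 156, 149, 150, 149]
```

View pics/ins.png

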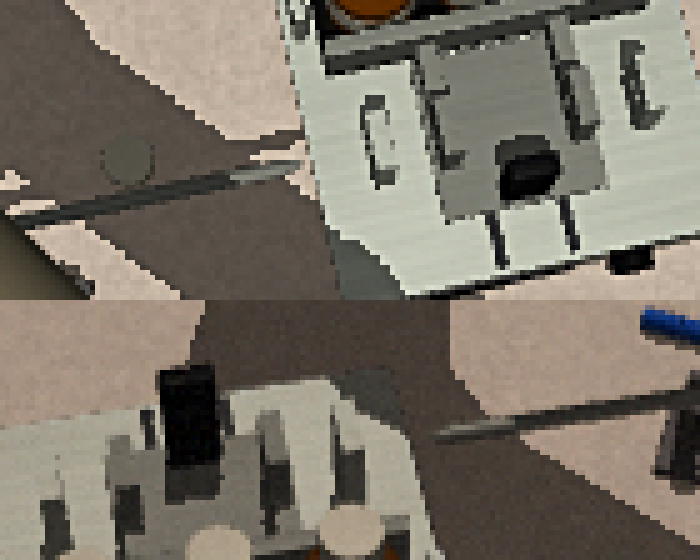

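```bash
python3 -m inch '[{"slide":[0.0044,-0.0195,0],"yaw":0},{"slide":[0.0077,-0.0341,0],"yaw":0},{"slide":[0.0099,-0.0439,0],"yaw":0},{"slide":[0.0121,-0.0537,0],"yaw":0},{"slide":[0.0143,-0.0634,0],"yaw":0},{"slide":[0.0143,-0.0634,0],"yaw":0}]';python3 -m inch '[{"slide":[0,0,0],"yaw":0}]'
```

```text
clock: 39.02
position: [0.4809, 0.1676, 0.1073]
ee_rot: [0.626, 0.78, -0.0, 0.0]
ft_force: [-0.5, 0.2, -0.2]
grip_width: 0.197
grasp_force: 58.7
clock: 39.1
position: [0.4803, 0.1694, 0.1074]
ee_rot: [0.625, 0.78, 0.0, 0.0]
ft_force: [-0.3, 0.2, -0.2]
grip_width: 0.193
grasp_force: 58.7
```

```bash
python3 -m inch '[{"slide":[0.0022,-0.0098,0],"yaw":0},{"slide":[0.0044,-0.0195,0],"yaw":0},{"slide":[0.0066,-0.0293,0],"yaw":0},{"slide":[0.0088,-0.039,0],"yaw":0},{"slide":[0.0088,-0.039,0],"yaw":0}]';python3 -m inch '[{"slide":[0.0022,-0.0098,0],"yaw":0},{"slide":[0.0044,-0.0195,0],"yaw":0},{"slide":[0.0066,-0.0293,0],"yaw":0},{"slide":[0.0088,-0.039,0],"yaw":0},{"slide":[0.0108,-0.048,0],"yaw":0},{"slide":[0.0108,-0.048,0],"yaw":0}]'
```

```text
clock: 39.52
position: [0.4898, 0.1276, 0.1071]
ee_rot: [0.626, 0.78, -0.0, 0.0]
ft_force: [0.1, -0.9, -1.6]
grip_width: 0.197
grasp_force: 58.7
clock: 40.02
position: [0.5004, 0.0799, 0.1072]
ee_rot: [0.626, 0.78, -0.0, 0.0]
ft_force: [-0.1, -0.4, -0.1]
grip_width: 0.198
grasp_force: 58.7
```

```bash
python3 -m inch '[{"slide":[0.0022,-0.0098,0],"yaw":0},{"slide":[0.0044,-0.0195,0],"yaw":0},{"slide":[0.0066,-0.0293,0],"yaw":0},{"slide":[0.0088,-0.039,0],"yaw":0},{"slide":[0.011,-0.0488,0],"yaw":0},{"slide":[0.0132,-0.0585,0],"yaw":0},{"slide":[0.015,-0.0663,0],"yaw":0},{"slide":[0.015,-0.0663,0],"yaw":0}]';python3 -m inch '[{"slide":[0.0011,-0.0049,0],"yaw":0},{"slide":[0.0017,-0.0077,0],"yaw":0},{"slide":[0.0017,-0.0077,0],"yaw":0},{"slide":[0.0017,-0.0077,0],"yaw":0}]'
```

```text
clock: 40.68
position: [0.5152, 0.014, 0.1072]
ee_rot: [0.626, 0.78, -0.0, 0.0]
ft_force: [0.4, 0.2, -0.7]
grip_width: 0.197
grasp_force: 58.7
clock: 41.02
position: [0.5165, 0.0087, 0.1073]
ee_rot: [0.625, 0.781, 0.0, -0.0]
ft_force: [-0.9, -0.5, -1.6]
grip_width: 0.198
grasp_force: 58.7
```

Smooth; now creep until the grip stops against the lug.

```bash
for i in 1 2 3; do python3 -m inch '[{"slide":[0.0004,-0.002,0],"yaw":0},{"slide":[0.0009,-0.0039,0],"yaw":0},{"slide":[0.0009,-0.0039,0],"yaw":0},{"slide":[0.0009,-0.0039,0],"yaw":0}]' | egrep 'pos|ft_'; done
```

```text
position: [0.5175, 0.0045, 0.1073]
ft_force: [0.4, -0.8, -1.0]
position: [0.5176, 0.0038, 0.1074]
ft_force: [-5.4, 11.0, 2.0]
position: [0.5176, 0.0037, 0.1074]
ft_force: [-9.7, 22.6, 4.7]
```

```bash
python3 -m inch '[{"slide":[-0.0013,0.006,-0.001],"yaw":0},{"slide":[-0.0013,0.006,-0.002],"yaw":0},{"slide":[-0.0013,0.006,-0.002],"yaw":0}]'; python3 -m inch '[{"slide":[-0.0013,0.006,-0.002],"yaw":0},{"slide":[-0.0013,0.006,-0.002],"yaw":0},{"slide":[-0.0013,0.006,-0.002],"yaw":0},{"slide":[-0.0013,0.006,-0.002],"yaw":0},{"slide":[-0.0013,0.006,-0.002],"yaw":0},{"slide":[-0.0013,0.006,0.02],"yaw":0},{"slide":[-0.0013,0.006,0.05],"yaw":0},{"slide":[-0.0013,0.006,0.08],"yaw":0},{"slide":[-0.0013,0.006,0.12],"yaw":0},{"slide":[-0.0013,0.006,0.15],"yaw":0},{"slide":[-0.0013,0.006,0.15],"yaw":0},{"slide":[-0.0013,0.006,0.15],"yaw":0},{"slide":[-0.0013,0.006,0.15],"yaw":0}]' 110
python3 - <<'E'
from h import *
w=camera("wrist");t=camera("top");s=camera("scene")
r=blob(w,255,150,305,260,45,.109);show("grip w",r);show("grip s",blob(s,268,176,302,202,45,.109))
caps(t)
O=np.array([.5796,-.1023]);a=np.radians(12.75);M=np.array([[np.cos(a),np.sin(a)],[-np.sin(a),np.cos(a)]]);print("grip centre in shaker",M@(r[1][:2]-O))
u,v=proj(t,np.r_[O-.073*M[0],.151]);g=cv2.cvtColor(t["frame"],cv2.COLOR_RGB2GRAY);print(round(u),round(v),g[int(v)-14:int(v)+15:2,int(u)].tolist())
for d in(.2,.215,.222,.23,.235):
    p=np.r_[r[1][:2]-d*M[1],.108];print(d,[c["frame"][int(round(proj(c,p)[1]))-3:int(round(proj(c,p)[1]))+4,int(round(proj(c,p)[0])),0].tolist() for c in(t,s)])
E
```

```text
clock: 42.27
position: [0.5178, 0.0039, 0.1053]
ee_rot: [0.624, 0.781, 0.0, -0.0]
ft_force: [-1.8, 6.6, -0.1]
grip_width: 0.198
grasp_force: 58.8
clock: 43.35
position: [0.5164, 0.0084, 0.2549]
ee_rot: [0.625, 0.781, -0.0, -0.0]
ft_force: [0.6, -0.4, -0.8]
grip_width: 0.568
grasp_force: 0.0
grip w px [282.4 208.1] pos [0.518  0.0023 0.109 ] yaw(y) 11.4 ends [[0.5114, 0.0323, 0.109], [0.5231, -0.0275, 0.109]] 1471
grip s px [282.3 188.3] pos [0.5202 0.0034 0.109 ] yaw(y) 14.1 ends [[0.5134, 0.0322, 0.109], [0.5282, -0.0228, 0.109]] 183
amber [322.1 172.6] [314, 164, 19, 16, 140] [ 0.6672 -0.164   0.05  ]
amber [300.5 177.7] [293, 169, 18, 16, 133] [ 0.6503 -0.0967  0.05  ]
amber [ 29.  292.3] [0, 248, 61, 90, 2946] [0.2974 0.6982 0.05  ]
grip centre in shaker [-0.03699559  0.11561228]
311 217 [118, 38, 108, 84, 132, 49, 56, 12, 24, 5, 0, 97, 185, 181, 181]
0.2 [[165, 172, 172, 175, 175, 174, 181], [156, 162, 162, 66, 49, 50, 111]]
0.215 [[186, 60, 45, 105, 116, 92, 179], [164, 156, 123, 73, 47, 131, 165]]
0.222 [[165, 177, 188, 76, 109, 128, 174], [160, 159, 122, 79, 62, 167, 163]]
0.23 [[197, 194, 100, 156, 177, 183, 172], [161, 163, 163, 163, 163, 166, 168]]
0.235 [[181, 184, 185, 170, 192, 194, 183], [161, 161, 167, 159, 163, 164, 160]]
```

Run:
```python
from h import *
s=camera("scene")
print([s["frame"][v,u].tolist() for u,v in((217,214),(244,210),(270,206))])
print(hand_in())
```

```text
[[166, 153, 132], [166, 153, 132], [61, 54, 46]]
the job is handed in; nothing more can be done
None
```

The job is handed in with no verdict returned yet: three bottles were set in the bay, the jaw is home and the rod is through all four lugs with its grip stopped against the first. The last images agree with this, though in the final top view the left bottle was hidden behind the arm.

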